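Stack wound filter cartridges on the oven carrier, each layer chocked

TASK

Finish loading the oven carrier with the two thick wound cartridges, one still on its post in the draining tub and one standing on the bench: lay one in the carrier's empty notch and chock this bottom layer with a V-block set into the gap between it and its neighbour, then lay the other in the groove of that V-block and chock the top layer with the second V-block, set into the gap between the two upper cartridges. Everything goes in line with, and centred along, the cartridges already lying there; set things down rather than dropping or toppling them, and do not shift what is already loaded. Leave the slim cartridges on their posts and the other things on the bench where they are.

Things in the scene. Friction and masses are not known exactly. Their poses are not given: they have to be found in the camera images.
- cart_a: a string-wound filter cartridge: a rigid straight tube of cream yarn on a pale core, 50 mm in diameter and 125 mm long (13.5 mm bore radius), 0.09 to 0.18 kg, both ends alike. Origin at its centre, z axis along its length. Stands upright over one of the three posts of the tub (it changes places with the slim ones)
- cart_b: a string-wound filter cartridge: a rigid straight tube of cream yarn on a pale core, 50 mm in diameter and 125 mm long (13.5 mm bore radius), 0.09 to 0.18 kg, both ends alike. Origin at its centre, z axis along its length. Stands upright on the open bench. Either one may go below or above
- slim_a: a slimmer cartridge, 37 mm in diameter, 125 mm long, upright on a post of the tub; it stays there. Origin at its centre, z along its length
- slim_b: a slimmer cartridge, 37 mm in diameter, 125 mm long, upright on a post of the tub; it stays there. Origin at its centre, z along its length
- tub: fixed deep grey draining tub, open on top: outside 264 (x) x 154 (y) x 153 mm high, 5 mm walls, rim 6 mm wider. Origin under its centre. Inside, steel posts 13 mm thick at x = -82, 0, 82 mm, tops 91 mm above the bench; collars hold the cartridges' lower ends at 16 mm, so their tops are 12 mm below the rim, 47 mm from the long walls: lift straight up from above, clear of post and rim
- carrier: fixed oven carrier, origin under its centre: steel tray 150 (x) x 236 (y) mm, edge 14 mm high. Two rails 8 mm thick at x = -32 and 32 mm, along y, tops 40 mm above the bench, with 90-degree V notches 24 mm deep at y = -78, 0, 78 mm. Cartridges lie along x, middles at x = 0. Notches -78 and 0 are taken, notch y = +78 is empty. 28 mm of space between neighbours in a layer
- seat_low (a point): on the carrier, where the centre of the cartridge lying in the empty notch belongs: carrier (0, 78, 51.4) mm. Axes as the carrier's
- chock_low (a point): on the carrier, where the centre of the foot of the lower V-block belongs, wedged between laid_inner and the newly laid cartridge: carrier (0, 39, 59.4) mm. Axes as the carrier's
- seat_high (a point): on the carrier, where the centre of the upper cartridge belongs, lying in the groove of the lower V-block: carrier (0, 39, 103.4) mm. Axes as the carrier's
- chock_high (a point): on the carrier, where the centre of the foot of the upper V-block belongs, wedged between laid_upper and the newly laid upper cartridge: carrier (0, 0, 111.4) mm. Axes as the carrier's
- block_a: loose dark plastic V-block on the bench, 44 (x) x 52 (y) x 24.4 mm high, 0.055 kg. Underside a wedge: foot 23 mm wide, sides flaring at 45 degrees to 52 mm at 14.4 mm height, upright above. Top: 120-degree V groove along x, 32 mm wide, bottom line 15.1 mm above the foot. End faces (44 mm apart) flat, upright. Origin at the centre of the foot
- block_b: loose dark plastic V-block on the bench, 44 (x) x 52 (y) x 24.4 mm high, 0.055 kg. Underside a wedge: foot 23 mm wide, sides flaring at 45 degrees to 52 mm at 14.4 mm height, upright above. Top: 120-degree V groove along x, 32 mm wide, bottom line 15.1 mm above the foot. End faces (44 mm apart) flat, upright. Origin at the centre of the foot
- laid_outer: a cartridge of the same size (50 x 125 mm) already lying loose in the carrier, not to be shifted. Origin at its centre, x axis along its length; bottom layer, outer notch
- laid_inner: a cartridge of the same size (50 x 125 mm) already lying loose in the carrier, not to be shifted. Origin at its centre, x axis along its length; bottom layer, middle notch
- laid_upper: a cartridge of the same size (50 x 125 mm) already lying loose in the carrier, not to be shifted. Origin at its centre, x axis along its length; top layer, on laid_block
- laid_block: a V-block like block_a, already in place between laid_outer and laid_inner. Origin at the centre of its foot
- weight: bystander: steel knob weight, 38 mm in diameter, 60 mm high, origin under its centre
- dishes: bystander: stack of three petri dishes, 91 mm in diameter, 45 mm high, origin under its centre
- bottle: bystander: sample bottle with a blue cap, 60 mm in diameter, 135 mm high, origin under its centre
- funnel: bystander: filter funnel with a blue rim, 64 mm in diameter, 102 mm high, origin under its centre

How it is judged:
By the outcome, as a careful person would: the job done as asked, in the order asked, and still so for the second after the job is handed in, with the robot touching nothing.
It also fails if it takes over 72 s, if anything falls off the work surface, if the arm or the gripper's body presses on something with over 40 N, if the wrist force passes 120 N, or if a joint passes its speed limit or range.

ROBOT

A 7-joint arm with a two-finger parallel gripper is mounted at the origin on the work surface. World frame = base frame: x ahead of the robot, y to its left, z up, the work surface at z = 0. Lengths are in m, angles in rad, forces in N, time in s.
With the tool pointing down it reaches from about 0.4 to 0.85 m from the base axis. Payload 4.5 kg.
Tool frame: the origin (TCP) lies on the centre line of the jaws, within the pads' length; the fingertips stand 17 mm ahead of it and the grasp point (between the pads) lies 2 mm behind it (r.tip_reach is the distance from the TCP to the fingertips, in m); z points along the fingers, y is the line along which they close (so a half turn about z gives the same grasp; the last joint's range is limited). The gripper opens to 88 mm and grips with 3 to 60 N. Pads are 18 mm wide; open, the fingers measure 123 mm over their backs; the gripper's body (75 mm by 187 mm) begins 45 mm behind the grasp point.
Start: joints at [1.309, 0.689, -0.195, 1.565, 0.157, 0.902, -0.215], TCP at [0.182, -0.598, 0.256] pointing down, gripper open.
Joint ranges: [-3.01, 3.01], [-0.46, 2.08], [-1.47, 1.51], [0.13, 2.56], [-1, 4.14], [0.04, 2.09], [-2.66, 2.66]. Speed limits (rad/s): [2.57, 2.57, 3.14, 3.14, 3.14, 3.14, 3.14].

INTERFACE

Orientations are given as a unit quaternion [x, y, z, w].
In Python, from plant import r gives the robot as it stands.
- The arm moves only by the tool step_arm, never from a script. Its argument "steps" is a list of rows, each a list of 7 numbers: the shift along the tool's x, y, z in cm, then the turn, a rotation vector about the tool's x, y, z in degrees, then the gripper's target within -1 to 1 (shut at 1, half-way at 0, fully open at -1). A call has 1 to 8 rows; each row shifts and turns the commanded pose from where the row before left it, along the tool's axes as they then stand; what a row does not reach is not made up. A row lasts 1/8 s, in which the tool goes at most 62.5 mm and 10.7 degrees, less where a joint would pass 70% of its speed; a pose out of reach is approached as far as the arm can. A call with a gripper value outside its range is refused whole. The fingers move at their own pace and stop on an object; "force" is the grip in N (left out, the last holds). Time passes only in rows, so rows that do not move let the fingers close. It gives the time, the measured TCP pose, the force, the opening and the grip force at its end, in the units of the state.
- r.get_state(): the state, without advancing time (a new reading comes with each control period).
- r.snapshot(name): name is "side" or "top"; returns a dict with "pixels" (420x560x3 uint8, red, green, blue), "fx", "fy", "cx", "cy" (pixels), "cam_to_world" (4x4, takes a point from camera to world coordinates). Camera axes: x right, y down, z forward; pixel columns grow to the right and rows downward; lengths in m; the calibration is good to about 2 mm. A picture is of the moment at which its call begins. There is no depth.
- r.finish_job(): hands the job in; it is judged then, once.
The state is a dict: "clock": time; "q": joint angles; "qd": joint speeds; "joint_torque": joint torques, N m; "tool_pos": TCP position; "eef_rot": TCP orientation; "contact_force": force on the tool from outside, world axes, zero at the start; "moment": the same for the moment, N m; "opening": opening from 0.0 (shut) to 1.0 (fully open); "finger_force": force on a finger pad.
Only numpy, scipy, OpenCV 4.12 (cv2) and the standard library are available. Lean on these libraries where they do the work, as an engineer would, in place of code of your own. Each camera call takes 0.05 s, during which the arm holds its last target. There are 200 camera calls.

## Working session

There is one attempt and no reset: what is moved stays moved. The work goes in short steps, Python scripts to look and compute and a tool call to move; the robot and the scene stay as the last step left them, time stands still between calls to the robot, and variables do not carry over. Pictures are saved under pics/ and viewed, at most 10 in all, crops included, and the job is handed in when it is done.

Besides the shell and the picture viewer there is one more tool, called as name(argument=value, ...) on one line, values as JSON. step_arm: Moves the arm, as the interface text tells. Its arguments: {"type":"object","properties":{"steps":{"type":"array","items":{"type":"array","items":{"type":"number"}}},"force":{"type":"number"}},"required":["steps"]}

```bash
mkdir -p pics; ls
cat > h.py <<'E'
import numpy as np, cv2
from plant import r
from scipy.spatial.transform import Rotation as R
def ray(s,u,v):
    T=np.array(s["cam_to_world"]); d=T[:3,:3]@np.array([(u-s["cx"])/s["fx"],(v-s["cy"])/s["fy"],1]); return T[:3,3],d
def atz(s,u,v,z):
    o,d=ray(s,u,v); return o+d*(z-o[2])/d[2]
def proj(s,p):
    T=np.linalg.inv(np.array(s["cam_to_world"])); c=T[:3,:3]@np.array(p)+T[:3,3]; return c[0]/c[2]*s["fx"]+s["cx"],c[1]/c[2]*s["fy"]+s["cy"]
def save(s,n,crop=None,k=1):
    im=np.array(s["pixels"])[:,:,::-1]
    if crop: a,b,c,d=crop; im=im[b:d,a:c]
    cv2.imwrite("pics/"+n,cv2.resize(im,None,fx=k,fy=k,interpolation=cv2.INTER_CUBIC))
E
python3 - <<'E'
from h import *
import pickle
for n in("top","side"):
    s=r.snapshot(n); save(s,n+"0.png",k=1.42); pickle.dump(s,open(n+"0.pkl","wb"))
    print(n,s["fx"],s["cx"],s["cy"],np.round(s["cam_to_world"],3).tolist())
st=r.get_state(); print({k:np.round(v,3).tolist() for k,v in st.items()})
E
```

```text
pics
top 400.3944555835391 277.83236285105903 208.05699719690702 [[0.01, -0.994, 0.108, 0.473], [-1.0, -0.009, 0.012, 0.005], [-0.011, -0.108, -0.994, 1.178], [0.0, 0.0, 0.0, 1.0]]
side 387.6866564102287 283.70844700328934 209.04126302644104 [[0.971, -0.157, 0.179, 0.463], [-0.238, -0.634, 0.736, -0.594], [-0.002, -0.757, -0.653, 0.636], [0.0, 0.0, 0.0, 1.0]]
{'clock': 0.1, 'q': [1.309, 0.69, -0.195, 1.566, 0.157, 0.903, -0.215], 'qd': [0.001, -0.001, 0.0, -0.003, 0.002, 0.0, 0.001], 'joint_torque': [-0.003, -52.85, -1.271, -15.384, -0.053, 0.002, 0.0], 'tool_pos': [0.182, -0.597, 0.255], 'eef_rot': [0.989, 0.147, -0.0, -0.001], 'contact_force': [0.146, 0.509, -0.293], 'moment': [0.05, 0.022, -0.011], 'finger_force': 0.0, 'opening': 0.997}
```

View pics/top0.png

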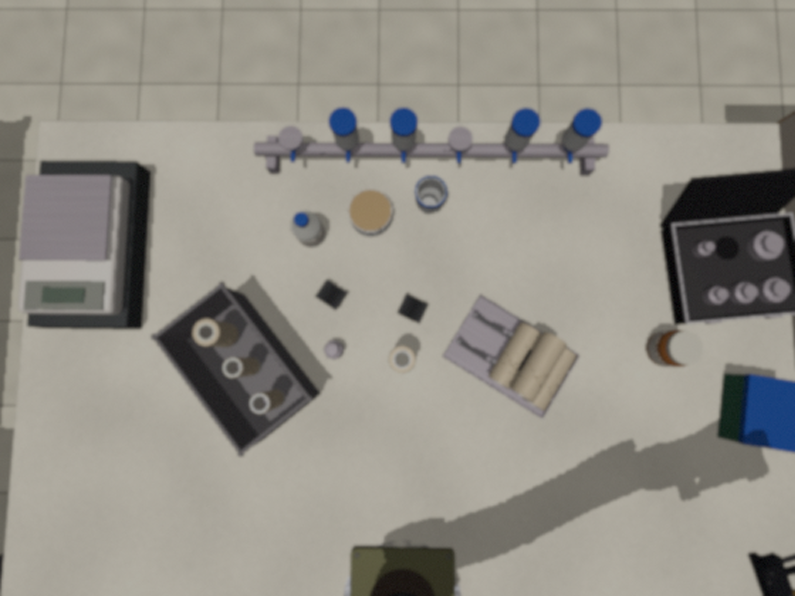

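View pics/side0.png

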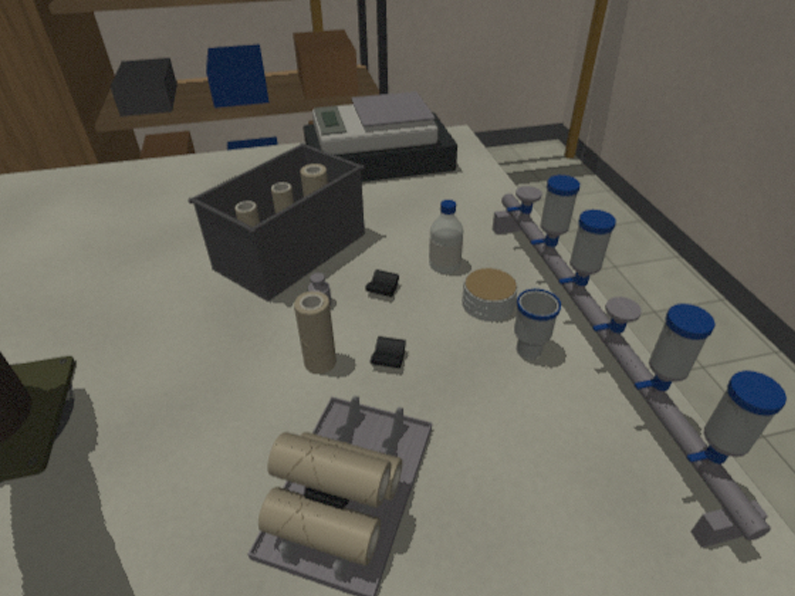

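The top view shows the thick cartridge on the tub post at about (205,332), slim ones at (233,367) and (260,403), cart_b at (402,359), blocks at (332,294) and (412,307), and the carrier around (512,355) with its empty notch at the upper left. I'll enlarge both views.

Run:
```python
from h import *
import pickle
t=pickle.load(open("top0.pkl","rb")); s=pickle.load(open("side0.pkl","rb"))
a=np.array(t["pixels"])[:,:,::-1]
b1=cv2.resize(a[190:325,100:260],None,fx=5,fy=5,interpolation=cv2.INTER_CUBIC)[:600]
b2=cv2.resize(a[190:300,255:415],None,fx=5,fy=5,interpolation=cv2.INTER_CUBIC)
f=lambda x:np.clip(255*(x/255.)**0.6,0,255).astype('uint8')
cv2.imwrite("pics/t1.png",f(b1)); cv2.imwrite("pics/t2.png",f(b2))
```

```text
(no output)
```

View pics/t1.png

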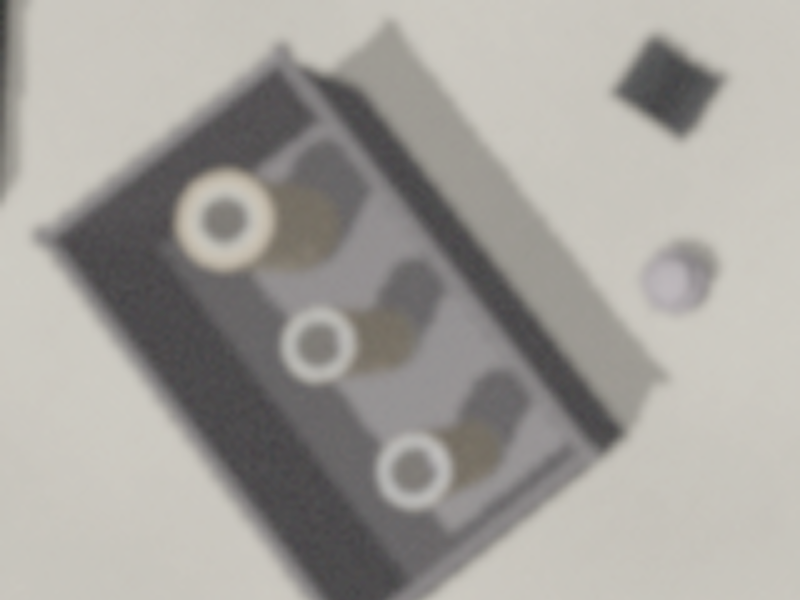

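View pics/t2.png

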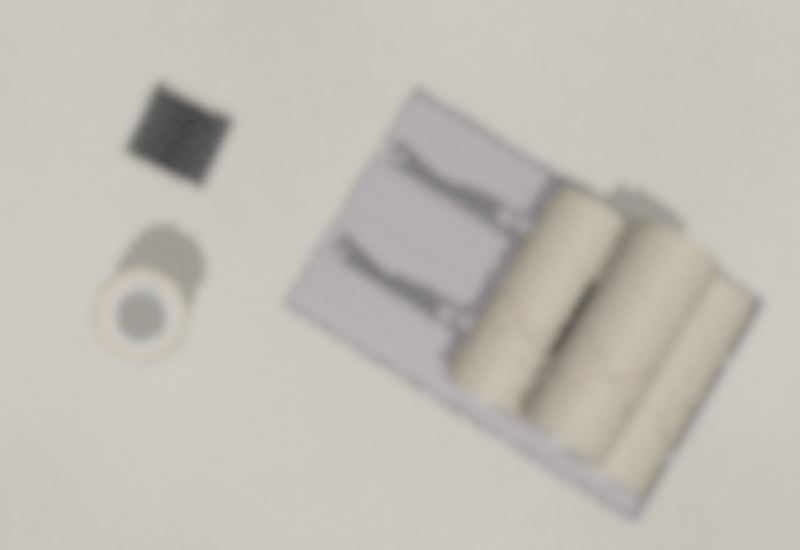

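t1: the tub's thick cartridge is at (225,220), rim corners at (282,47), (40,237) and (620,440), and block at (668,86). t2: cart_b top at (141,316), block at (180,135), carrier corners at (418,88), (285,300), (636,518) and (762,300).

Run:
```python
from h import *
import pickle
t=pickle.load(open("top0.pkl","rb")); s=pickle.load(open("side0.pkl","rb"))
def T1(x,y,z): return atz(t,100+(x+.5)/5-.5,190+(y+.5)/5-.5,z)*1000
def T2(x,y,z): return atz(t,255+(x+.5)/5-.5,190+(y+.5)/5-.5,z)*1000
C=np.array([T2(*p,.014) for p in((418,88),(285,300),(636,518),(762,300))])
A=np.array([T1(*p,.0244) for p in((656,34),(726,77),(682,138),(612,90))])
B=np.array([T2(*p,.0244) for p in((161,82),(232,122),(203,186),(127,152))])
T=np.array([T1(*p,.153) for p in((40,237),(282,47),(620,440))])
for n,P in(("carrier",C),("blkT1",A),("blkT2",B),("tub",T)):
    d=np.diff(np.vstack([P,P[:1]]),axis=0)
    print(n,P.mean(0).round(1),np.linalg.norm(d,axis=1).round(1),np.degrees(np.arctan2(d[:,1],d[:,0])).round(1))
print("tubc",(T[0]+T[2]).round(1)/2,"cart_a",T1(225,220,.141).round(1),"slim",T1(319,345,.141).round(1),T1(414,471,.141).round(1),"cart_b",T2(141,316,.125).round(1))
a=np.array(s["pixels"])[:,:,::-1]
f=lambda x:np.clip(255*(x/255.)**0.6,0,255).astype('uint8')
c=np.zeros((580,790,3),'uint8'); c[:,:560]=cv2.resize(a[275:420,170:310],(560,580),interpolation=cv2.INTER_CUBIC)
c[:462,570:780]=cv2.resize(a[185:262,255:290],(210,462),interpolation=cv2.INTER_CUBIC)
cv2.imwrite("pics/s1.png",f(c))
```

```text
carrier [ 481.9 -218.3   14. ] [146.1 234.  145.  231.4] [ 148.  -121.3  -31.    58.4]
blkT1 [602.5 147.4  24.4] [48.2 43.5 49.6 41.3] [-121.   145.3   56.3  -36.9]
blkT2 [574.5 -19.2  24.4] [47.2 40.7 48.  45.2] [-119.1  156.    66.4  -25.3]
tub [506.5 312.5 153. ] [156.1 268.5 316.7] [ -50.4 -137.8   71.7]
tubc [456.75 302.55 153.  ] cart_a [516.7 362.1 141. ] slim [452.8 310.5 141. ] [389.4 259.1 141. ] cart_b [470.8   3.  125. ]
```

View pics/s1.png

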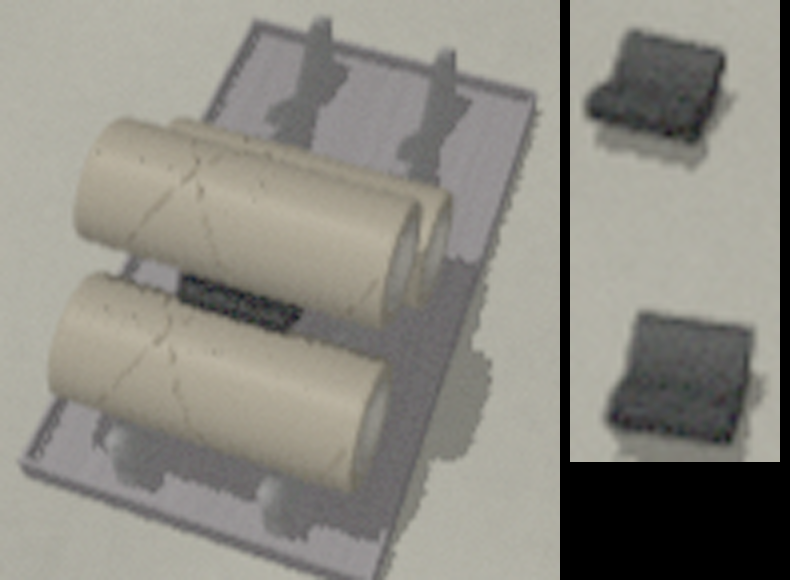

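s1 shows the grooves of both loose blocks running nearly along the image's horizontal (about -30° yaw). Carrier corners are at (254,20), (538,93) and (20,465). Next I cross-check the two cameras.

Run:
```python
from h import *
import pickle
s=pickle.load(open("side0.pkl","rb")); t=pickle.load(open("top0.pkl","rb"))
S=lambda x,y,z: atz(s,170+(x+.5)/4-.5,275+(y+.5)/4-.5,z)*1000
P=[S(254,20,.014),S(538,93,.014),S(20,465,.014)]
print([p.round(1).tolist() for p in P], ((P[1]+P[2])/2).round(1))
for a,b in((0,1),(0,2)):
    d=P[b]-P[a]; print(np.linalg.norm(d),np.degrees(np.arctan2(d[1],d[0])))
print("cart_b",(atz(s,313/1.42,302/1.42,.125)*1000).round(1),"cart_a",(atz(s,314/1.42,172/1.42,.141)*1000).round(1))
B=lambda x,y,z: atz(s,255+(x-570+.5)/6-.5,185+(y+.5)/6-.5,z)*1000
print("far blk top corners",[B(*p,.0244).round(1).tolist() for p in((632,32),(723,45),(690,140),(588,100))])
print("near blk",[B(*p,.0244).round(1).tolist() for p in((637,315),(752,325),(728,440),(610,410))])
# laid_upper silhouette check in top: predicted cartridge end centres with carrier guess
def car(c,yaw,p): y=np.radians(yaw);x=np.array([np.cos(y),np.sin(y)]);n=np.array([-x[1],x[0]]); return np.r_[np.array(c)+x*p[0]+n*p[1],p[2]]/1000
```

```text
[[481.1, -81.7, 14.0], [608.6, -159.2, 14.0], [358.9, -282.2, 14.0]] [ 483.7 -220.7   14. ]
149.2260745058309 -31.316737792295722
234.83368793933204 -121.3589125958349
cart_b [477.1   1.2 125. ] cart_a [521.8 350.6 141. ]
far blk top corners [[601.1, 179.5, 24.4], [636.8, 161.4, 24.4], [609.5, 104.4, 24.4], [574.3, 139.2, 24.4]]
near blk [[568.4, 11.6, 24.4], [608.6, -3.7, 24.4], [586.8, -56.8, 24.4], [549.3, -32.9, 24.4]]
```

```bash
cat >> h.py <<'E'
from scipy.linalg import logm,expm
CAR=np.array([483.,-219.5]); YAW=np.radians(-31.4)
EX=np.array([np.cos(YAW),np.sin(YAW),0]); EY=np.array([-EX[1],EX[0],0]); UP=np.array([0,0,1.])
def car(x,y,z): return np.r_[CAR,0]/1000+(EX*x+EY*y)/1000+UP*z/1000
def mat(p,y,z):
    T=np.eye(4); z=z/np.linalg.norm(z); y=y-z*(y@z); y=y/np.linalg.norm(y); T[:3,:3]=np.c_[np.cross(y,z),y,z]; T[:3,3]=p; return T
def tilt(e,phi,roll=0):  # tool z tilted by phi (deg) from down, pointing along -e
    return -e*np.sin(np.radians(phi))-UP*np.cos(np.radians(phi))
def cur():
    st=r.get_state(); T=np.eye(4); T[:3,:3]=R.from_quat(st["eef_rot"]).as_matrix(); T[:3,3]=st["tool_pos"]; return T
def plan(A,B,mt=4.8,mr=9.5,name=""):
    M=np.linalg.inv(A)@B; a=np.degrees(np.linalg.norm(R.from_matrix(M[:3,:3]).as_rotvec()))
    n=max(1,int(np.ceil(max(np.linalg.norm(M[:3,3])*100/mt,a/mr))))
    m=np.real(expm(np.real(logm(M))/n)); w=np.degrees(R.from_matrix(m[:3,:3]).as_rotvec())
    print(name,"n=%d"%n,np.round(m[:3,3]*100,2).tolist(),np.round(w,2).tolist()); return B
def show():
    st=r.get_state(); T=cur(); print("t",round(st["clock"],2),"pos",T[:3,3].round(4),"y",T[:3,1].round(3),"z",T[:3,2].round(3),"open",round(st["opening"],3),"ff",round(st["finger_force"],1),"F",np.round(st["contact_force"],1),"q",np.round(st["q"],2))
E
python3 - <<'E'
from h import *
X=np.array([1.,0,0]);Y=np.array([0,1.,0])
b=np.array([.4715,.0028,.0745])
z=tilt(X,60)
T=cur()
T=plan(T,mat([.50,0.003,.29],-Y,-UP),name="above")
T=plan(T,mat(b-z*.1,-Y,z),name="tilt, 10cm back")
T=plan(T,mat(b-z*.005,-Y,z),name="in")
E
```

```text
above n=15 [2.73, -3.63, -0.23] [-0.01, 0.0, 1.13]
tilt, 10cm back n=7 [1.86, 0.0, 1.85] [0.0, -8.57, 0.0]
in n=2 [0.0, 0.0, 4.75] [0.0, -0.0, 0.0]
```

step_arm(steps=[[2.73, -3.63, -0.23, 0, 0, 1.13, -1], [2.73, -3.63, -0.23, 0, 0, 1.13, -1], [2.73, -3.63, -0.23, 0, 0, 1.13, -1], [2.73, -3.63, -0.23, 0, 0, 1.13, -1], [2.73, -3.63, -0.23, 0, 0, 1.13, -1], [2.73, -3.63, -0.23, 0, 0, 1.13, -1], [2.73, -3.63, -0.23, 0, 0, 1.13, -1], [2.73, -3.63, -0.23, 0, 0, 1.13, -1]])

```text
clock: 1.1
tool_pos: [0.33, -0.2647, 0.2741]
eef_rot: [0.998, 0.069, -0.0, -0.0]
contact_force: [-0.5, 0.4, -0.1]
opening: 0.999
finger_force: 0.0
```

step_arm(steps=[[2.73, -3.63, -0.23, 0, 0, 1.13, -1], [2.73, -3.63, -0.23, 0, 0, 1.13, -1], [2.73, -3.63, -0.23, 0, 0, 1.13, -1], [2.73, -3.63, -0.23, 0, 0, 1.13, -1], [2.73, -3.63, -0.23, 0, 0, 1.13, -1], [2.73, -3.63, -0.23, 0, 0, 1.13, -1], [2.73, -3.63, -0.23, 0, 0, 1.13, -1], [0, 0, 0, 0, 0, 0, -1]])

```text
clock: 2.1
tool_pos: [0.5016, 0.006, 0.29]
eef_rot: [1.0, 0.003, 0.001, -0.001]
contact_force: [-0.3, 0.3, -0.2]
opening: 1.003
finger_force: 0.0
```

step_arm(steps=[[1.86, 0, 1.85, 0, -8.57, 0, -1], [1.86, 0, 1.85, 0, -8.57, 0, -1], [1.86, 0, 1.85, 0, -8.57, 0, -1], [1.86, 0, 1.85, 0, -8.57, 0, -1], [1.86, 0, 1.85, 0, -8.57, 0, -1], [1.86, 0, 1.85, 0, -8.57, 0, -1], [1.86, 0, 1.85, 0, -8.57, 0, -1], [0, 0, 0, 0, 0, 0, -1]])

```text
clock: 3.1
tool_pos: [0.5542, 0.001, 0.1167]
eef_rot: [0.862, -0.001, -0.506, 0.0]
contact_force: [0.1, 0.3, -0.5]
opening: 0.998
finger_force: 0.0
```

Run:
```python
from h import *
X=np.array([1.,0,0]);Y=np.array([0,1.,0])
show()
b=np.array([.4715,.0028,.0745]); z=tilt(X,60)
T=plan(cur(),mat(b-z*.005,-Y,z),name="in")
c=np.zeros((600,784,3),'uint8')
s=r.snapshot("top"); save(s,"x.png",(190,150,330,270),2.8); a=cv2.imread("pics/x.png"); c[:a.shape[0],:a.shape[1]]=a
s=r.snapshot("side"); save(s,"x.png",(150,120,310,270),2.4); a=cv2.imread("pics/x.png"); c[:a.shape[0],395:395+a.shape[1]]=a[:,:389]
cv2.imwrite("pics/p1.png",c[:380])
```

```text
t 3.1 pos [0.5542 0.001  0.1167] y [-0.001 -1.     0.001] z [-0.873  0.    -0.487] open 0.998 ff 0.0 F [ 0.1  0.3 -0.5] q [-0.04  1.34 -0.06  0.88 -0.02  1.98 -1.66]
in n=2 [-0.19, -0.09, 4.39] [-0.01, 0.43, -0.04]
```

View pics/p1.png

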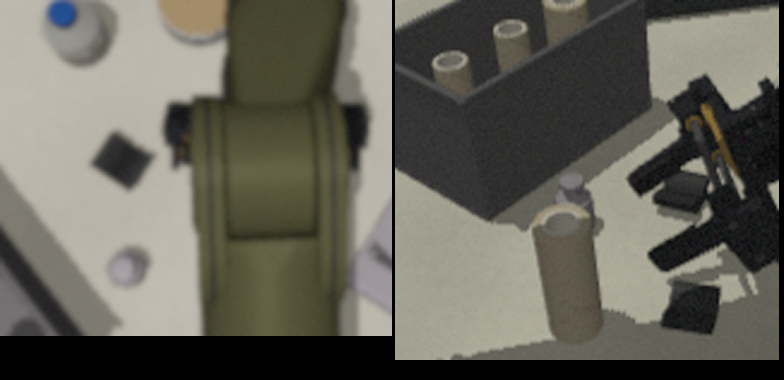

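The fingers straddle the standing cartridge line (side crop (565,230), fingertips at (640,185) and (660,260)), with nothing in the way. Moving in and gripping.

step_arm(steps=[[-0.1, -0.1, 3.0, 0, 0.4, 0, -1], [-0.1, -0.1, 3.0, 0, 0.4, 0, -1], [-0.1, 0, 2.8, 0, 0, 0, -1], [0, 0, 0, 0, 0, 0, -1]])

```text
clock: 3.7
tool_pos: [0.4816, 0.0036, 0.0872]
eef_rot: [0.871, -0.0, -0.491, 0.0]
contact_force: [-0.6, -0.3, 0.8]
opening: 1.002
finger_force: 0.0
```

Run:
```python
from h import *
X=np.array([1.,0,0]);Y=np.array([0,1.,0])
show();show()
b=np.array([.4715,.0028,.0745]); z=tilt(X,60)
T=plan(cur(),mat(b-z*.005,-Y,z),name="in")
```

```text
t 3.7 pos [0.4816 0.0036 0.0872] y [-0. -1.  0.] z [-0.856  0.    -0.517] open 1.002 ff 0.0 F [-0.6 -0.3  0.8] q [-0.03  1.26 -0.08  1.23 -0.01  1.68 -1.66]
t 3.7 pos [0.4816 0.0036 0.0872] y [-0. -1.  0.] z [-0.856  0.    -0.517] open 1.002 ff 0.0 F [-0.6 -0.3  0.8] q [-0.03  1.26 -0.08  1.23 -0.01  1.68 -1.66]
in n=1 [0.57, 0.08, 1.03] [-0.01, -1.15, -0.01]
```

step_arm(steps=[[0.3, 0.05, 0.5, 0, -0.5, 0, -1], [0.3, 0.05, 0.5, 0, -0.5, 0, -1], [0, 0, 0, 0, 0, 0, -1]])

```text
clock: 4.08
tool_pos: [0.4755, 0.0029, 0.0721]
eef_rot: [0.865, -0.0, -0.501, 0.0]
contact_force: [0.5, 0.4, -0.1]
opening: 0.997
finger_force: 0.0
```

step_arm(steps=[[0, 0, 0, 0, 0, 0, 0.2], [0, 0, 0, 0, 0, 0, 0.2], [0, 0, 0, 0, 0, 0, 0.2], [0, 0, 0, 0, 0, 0, 0.2]], force=25)

```text
clock: 4.58
tool_pos: [0.4754, 0.0032, 0.0725]
eef_rot: [0.865, -0.0, -0.501, -0.0]
contact_force: [-0.5, 1.4, 0.2]
opening: 0.57
finger_force: 0.6
```

Run:
```python
from h import *
X=np.array([1.,0,0]);Y=np.array([0,1.,0])
show()
T=cur(); M=mat(T[:3,3]+[0,0,.16],-Y,T[:3,2]); plan(T,M,name="lift")
```

```text
t 4.58 pos [0.4754 0.0032 0.0725] y [-0. -1. -0.] z [-0.868  0.    -0.497] open 0.57 ff 0.6 F [-0.5  1.4  0.2] q [-0.03  1.28 -0.08  1.23 -0.01  1.68 -1.66]
lift n=4 [-3.47, -0.0, -1.99] [-0.0, -0.0, 0.0]
```

step_arm(steps=[[0, 0, 0, 0, 0, 0, 1], [0, 0, 0, 0, 0, 0, 1], [0, 0, 0, 0, 0, 0, 1]], force=25)

```text
clock: 4.95
tool_pos: [0.4754, 0.0032, 0.0726]
eef_rot: [0.865, 0.0, -0.501, -0.0]
contact_force: [0.4, 2.0, 0.0]
opening: 0.559
finger_force: 25.0
```

step_arm(steps=[[-1.7, 0, -1.0, 0, 0, 0, 1], [-3.5, 0, -2.0, 0, 0, 0, 1], [-3.5, 0, -2.0, 0, 0, 0, 1], [-3.5, 0, -2.0, 0, 0, 0, 1], [-3.5, 0, -2.0, 0, 0, 0, 1], [-3.5, 0, -2.0, 0, 0, 0, 1], [0, 0, 0, 0, 0, 0, 1]])

```text
clock: 5.82
tool_pos: [0.4764, 0.0028, 0.297]
eef_rot: [0.867, -0.0, -0.498, 0.0]
contact_force: [-0.0, 0.2, -2.7]
opening: 0.56
finger_force: 25.0
```

```bash
cat >> h.py <<'E'
def place_T(seat, off, s, phi, sgn=1, beta=0, c=None):
    """TCP pose that lays a cartridge (centre at seat): gripped s mm from centre toward outer end, axis `off` mm ahead of TCP"""
    z=tilt(EX,phi); y=EY*sgn
    if beta: Q=R.from_rotvec(EX*np.radians(beta)).as_matrix(); z=Q@z; y=Q@y
    return mat(car(*seat)+EX*s/1000-z*off/1000,y,z)
E
python3 - <<'E'
from h import *
show()
T=cur()
B=T.copy(); B[:3,:3]=T[:3,:3]@R.from_rotvec([0,0,-np.pi]).as_matrix()
P=place_T((0,78,51.4),4.5,7.8,30,1,0); H=P.copy(); H[2,3]+=.15
plan(T,B,name="roll"); plan(B,H,name="to above"); plan(H,P,name="down"); print(P.round(4))
E
```

```text
t 5.83 pos [0.4764 0.0028 0.297 ] y [-0. -1.  0.] z [-0.864  0.    -0.504] open 0.56 ff 25.0 F [-0.   0.2 -2.7] q [-0.03  0.98 -0.07  1.24 -0.04  1.96 -1.67]
roll n=19 [-0.0, 0.0, -0.0] [0.0, -0.0, 0.0]
to above n=5 [-2.66, -2.85, -0.07] [-4.48, -5.8, 4.49]
down n=4 [-1.87, -0.0, 3.25] [0.0, -0.0, -0.0]
[[-0.7392  0.521  -0.4268  0.5322]
 [ 0.4512  0.8536  0.2605 -0.1582]
 [ 0.5    -0.     -0.866   0.0553]
 [ 0.      0.      0.      1.    ]]
```

step_arm(steps=[[0, 0, 0, 0, 0, -10, 1], [0, 0, 0, 0, 0, -10, 1], [0, 0, 0, 0, 0, -10, 1], [0, 0, 0, 0, 0, -10, 1], [0, 0, 0, 0, 0, -10, 1], [0, 0, 0, 0, 0, -10, 1], [0, 0, 0, 0, 0, -10, 1], [0, 0, 0, 0, 0, -10, 1]])

```text
clock: 6.82
tool_pos: [0.4751, 0.0026, 0.2931]
eef_rot: [0.661, 0.558, -0.384, -0.323]
contact_force: [-0.1, 0.4, -1.3]
opening: 0.558
finger_force: 25.0
```

step_arm(steps=[[0, 0, 0, 0, 0, -10, 1], [0, 0, 0, 0, 0, -10, 1], [0, 0, 0, 0, 0, -10, 1], [0, 0, 0, 0, 0, -10, 1], [0, 0, 0, 0, 0, -10, 1], [0, 0, 0, 0, 0, -10, 1], [0, 0, 0, 0, 0, -10, 1], [0, 0, 0, 0, 0, -10, 1]])

```text
clock: 7.82
tool_pos: [0.4751, 0.0025, 0.2929]
eef_rot: [0.148, 0.852, -0.086, -0.494]
contact_force: [-0.1, -0.1, -1.6]
opening: 0.561
finger_force: 25.0
```

step_arm(steps=[[0, 0, 0, 0, 0, -10, 1], [0, 0, 0, 0, 0, -10, 1], [0, 0, 0, 0, 0, 0, 1]])

```text
clock: 8.2
tool_pos: [0.4752, 0.0026, 0.2931]
eef_rot: [0.001, 0.865, -0.001, -0.502]
contact_force: [-0.6, -0.7, -3.0]
opening: 0.559
finger_force: 25.0
```

Run:
```python
from h import *
show()
T=cur()
P=place_T((0,78,51.4),4.5,7.8,30,1,4); H=P.copy(); H[2,3]+=.12
plan(T,H,name="to above"); plan(H,P,name="down"); print(P.round(4))
```

```text
t 8.2 pos [0.4752 0.0026 0.2931] y [ 0.001  1.    -0.003] z [-0.868 -0.001 -0.497] open 0.559 ff 25.0 F [-0.6 -0.7 -3. ] q [ 0.32  1.15 -1.    1.22  0.29  2.08  0.84]
to above n=5 [-3.01, -2.87, 0.21] [-5.07, -6.1, 3.9]
down n=3 [-2.0, -0.28, 3.46] [0.0, 0.0, -0.0]
[[-0.7574  0.5197 -0.3953  0.5321]
 [ 0.4214  0.8515  0.3121 -0.1584]
 [ 0.4988  0.0698 -0.8639  0.0553]
 [ 0.      0.      0.      1.    ]]
```

Run:
```python
from h import *
T=cur()
P=place_T((0,78,51.4),4.5,7.8,30,1,-4); H=P.copy(); H[2,3]+=.12
plan(T,H,mr=7,name="to above"); plan(H,P,name="down"); print(P.round(4))
```

```text
to above n=7 [-2.26, -1.94, 0.22] [-2.82, -4.04, 3.57]
down n=3 [-2.0, 0.28, 3.46] [0.0, -0.0, 0.0]
[[-0.721   0.5197 -0.4583  0.5324]
 [ 0.481   0.8515  0.2089 -0.1579]
 [ 0.4988 -0.0698 -0.8639  0.0553]
 [ 0.      0.      0.      1.    ]]
```

step_arm(steps=[[-2.26, -1.94, 0.22, -2.82, -4.04, 3.57, 1], [-2.26, -1.94, 0.22, -2.82, -4.04, 3.57, 1], [-2.26, -1.94, 0.22, -2.82, -4.04, 3.57, 1], [-2.26, -1.94, 0.22, -2.82, -4.04, 3.57, 1], [-2.26, -1.94, 0.22, -2.82, -4.04, 3.57, 1], [-2.26, -1.94, 0.22, -2.82, -4.04, 3.57, 1], [-2.26, -1.94, 0.22, -2.82, -4.04, 3.57, 1], [0, 0, 0, 0, 0, 0, 1]])

```text
clock: 9.2
tool_pos: [0.5318, -0.161, 0.1748]
eef_rot: [0.273, 0.926, 0.037, -0.259]
contact_force: [-1.0, 0.3, -2.0]
opening: 0.557
finger_force: 25.0
```

Run:
```python
from h import *
show()
P=place_T((0,78,51.4),4.5,7.8,30,1,-4); H=P.copy(); H[2,3]+=.06
plan(cur(),H,name="to 6cm above"); plan(H,P,name="down")
c=np.zeros((380,784,3),'uint8')
s=r.snapshot("top"); save(s,"x.png",(270,170,410,300),2.8); a=cv2.imread("pics/x.png"); c[:a.shape[0],:a.shape[1]]=a
s=r.snapshot("side"); save(s,"x.png",(160,250,322,408),2.4); a=cv2.imread("pics/x.png"); c[:a.shape[0],395:395+a.shape[1]]=a[:,:389]
cv2.imwrite("pics/p2.png",c)
```

```text
t 9.2 pos [ 0.5318 -0.161   0.1748] y [ 0.524  0.849 -0.073] z [-0.46   0.21  -0.863] open 0.557 ff 25.0 F [-1.   0.3 -2. ] q [ 0.65  1.09 -0.91  1.35  0.52  1.52  0.72]
to 6cm above n=2 [-1.43, 0.36, 2.59] [0.01, -0.05, -0.17]
down n=2 [-1.5, 0.21, 2.59] [0.0, -0.0, 0.0]
```

View pics/p2.png

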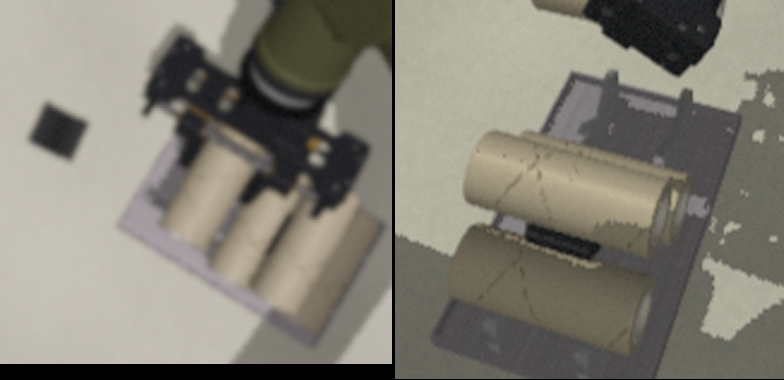

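The held cartridge lies parallel to the others above the empty notch (left view about (205,190)). Descending.

step_arm(steps=[[-1.4, 0.35, 2.6, 0, 0, 0, 1], [-1.4, 0.35, 2.6, 0, 0, 0, 1], [-1.25, 0.15, 2.15, 0, 0, 0, 1], [-1.0, 0.15, 1.7, 0, 0, 0, 1], [0, 0, 0, 0, 0, 0, 1]])

```text
clock: 9.93
tool_pos: [0.5326, -0.1537, 0.0702]
eef_rot: [0.269, 0.927, 0.039, -0.26]
contact_force: [0.3, 0.0, -1.1]
opening: 0.559
finger_force: 25.0
```

Run:
```python
from h import *
show()
P=place_T((0,78,51.4),4.5,7.8,30,1,-4)
plan(cur(),P,name="to seat")
d=cur()[:3,3]-P[:3,3]; print("rel carrier x,y,z",(d@EX*1000).round(1),(d@EY*1000).round(1),(d[2]*1000).round(1))
```

```text
t 9.93 pos [ 0.5326 -0.1537  0.0702] y [ 0.518  0.853 -0.068] z [-0.461  0.211 -0.862] open 0.559 ff 25.0 F [ 0.3  0.  -1.1] q [ 0.63  1.22 -0.87  1.38  0.6   1.39  0.71]
to seat n=1 [-0.94, -0.27, 1.2] [0.02, -0.23, 0.16]
rel carrier x,y,z -2.0 3.7 14.9
```

step_arm(steps=[[-0.35, -0.27, 0.4, 0, 0, 0, 1], [-0.35, 0, 0.5, 0, 0, 0, 1], [-0.12, 0, 0.2, 0, 0, 0, 1], [0, 0, 0, 0, 0, 0, 1]])

```text
clock: 10.42
tool_pos: [0.5327, -0.158, 0.0581]
eef_rot: [0.269, 0.927, 0.039, -0.259]
contact_force: [-0.2, -0.7, -2.2]
opening: 0.56
finger_force: 25.0
```

Run:
```python
from h import *
show()
P=place_T((0,78,51.4),4.5,7.8,30,1,-4)
plan(cur(),P,name="to seat")
d=cur()[:3,3]-P[:3,3]; print("rel carrier x,y,z",(d@EX*1000).round(1),(d@EY*1000).round(1),(d[2]*1000).round(1))
```

```text
t 10.43 pos [ 0.5327 -0.158   0.0581] y [ 0.518  0.852 -0.067] z [-0.459  0.211 -0.863] open 0.56 ff 25.0 F [-0.2 -0.7 -2.2] q [ 0.63  1.24 -0.86  1.37  0.61  1.37  0.71]
to seat n=1 [-0.11, 0.0, 0.26] [0.09, -0.08, 0.16]
rel carrier x,y,z 0.4 0.2 2.8
```

Lower in small steps and watch the force.

step_arm(steps=[[-0.08, 0, 0.14, 0, 0, 0, 1], [0, 0, 0, 0, 0, 0, 1]])

```text
clock: 10.68
tool_pos: [0.5327, -0.158, 0.0564]
eef_rot: [0.269, 0.927, 0.039, -0.259]
contact_force: [0.6, -0.1, -1.9]
opening: 0.563
finger_force: 25.0
```

step_arm(steps=[[-0.08, 0, 0.14, 0, 0, 0, 1], [0, 0, 0, 0, 0, 0, 1]])

```text
clock: 10.92
tool_pos: [0.5327, -0.158, 0.0549]
eef_rot: [0.269, 0.927, 0.039, -0.259]
contact_force: [-0.8, -0.1, -0.9]
opening: 0.558
finger_force: 25.0
```

step_arm(steps=[[-0.05, 0, 0.09, 0, 0, 0, 1], [0, 0, 0, 0, 0, 0, 1]])

```text
clock: 11.18
tool_pos: [0.5329, -0.1577, 0.0542]
eef_rot: [0.269, 0.927, 0.039, -0.258]
contact_force: [1.0, 1.3, 2.5]
opening: 0.557
finger_force: 24.9
```

Run:
```python
from h import *
show()
```

```text
t 11.18 pos [ 0.5329 -0.1577  0.0542] y [ 0.518  0.853 -0.066] z [-0.458  0.212 -0.863] open 0.557 ff 24.9 F [1.  1.3 2.5] q [ 0.63  1.24 -0.86  1.37  0.61  1.37  0.71]
```

step_arm(steps=[[0, 0, 0, 0, 0, 0, -0.38], [0, 0, 0, 0, 0, 0, -0.38], [0, 0, 0, 0, 0, 0, -0.38]])

```text
clock: 11.55
tool_pos: [0.5324, -0.1584, 0.0537]
eef_rot: [0.269, 0.927, 0.039, -0.259]
contact_force: [-0.3, -0.4, 0.3]
opening: 0.684
finger_force: 0.0
```

Run:
```python
from h import *
show()
T=cur(); H=T.copy(); H[2,3]+=.1; plan(T,H,name="up")
# above near block, tool down, closing along block groove axis
H2=np.eye(4)
b=np.array([.5745,-.0192,.16]); g=np.radians(-26)
for s in(1,-1): 
    B=mat(b,s*np.array([np.cos(g),np.sin(g),0]),-UP); plan(H,B,name="block")
```

```text
t 11.55 pos [ 0.5324 -0.1584  0.0537] y [ 0.518  0.852 -0.068] z [-0.459  0.211 -0.863] open 0.684 ff 0.0 F [-0.3 -0.4  0.3] q [ 0.63  1.24 -0.86  1.37  0.62  1.37  0.71]
up n=3 [1.67, -0.23, -2.88] [-0.0, 0.0, -0.0]
block n=10 [1.27, 0.94, 0.2] [-2.52, -2.15, 8.15]
block n=11 [-0.69, 1.31, -0.22] [2.01, -2.36, -8.53]
```

step_arm(steps=[[1.67, -0.23, -2.88, 0, 0, 0, -0.38], [1.67, -0.23, -2.88, 0, 0, 0, -0.38], [1.67, -0.23, -2.88, 0, 0, 0, -0.38], [0, 0, 0, 0, 0, 0, -1]])

```text
clock: 12.05
tool_pos: [0.5338, -0.1581, 0.1563]
eef_rot: [0.269, 0.928, 0.039, -0.256]
contact_force: [0.4, -0.1, -0.0]
opening: 0.782
finger_force: 0.0
```

Run:
```python
from h import *
import pickle
t=pickle.load(open("top0.pkl","rb")); 
f=atz(t,431/1.42,193/1.42,.102)*1000; bt=atz(t,302/1.42,220/1.42,.135)*1000; d=atz(t,371/1.42,212/1.42,.045)*1000; w=atz(t,334/1.42,347/1.42,.06)*1000
print("funnel",f.round(),"bottle",bt.round(),"dish",d.round(),"w",w.round())
def cl(b,ang,o,rad,half=(93.5,37.5)):
    g=np.radians(ang); e=np.array([np.cos(g),np.sin(g)]); n=np.array([-e[1],e[0]]); v=o[:2]-b
    q=np.maximum(np.abs([v@e,v@n])-half,0); return round(np.linalg.norm(q)-rad,1)
nb=np.array([574.5,-19.2]); fb=np.array([602.5,147.4])
print("near", "funnel",cl(nb,-25.5,f,32),"dish",cl(nb,-25.5,d,45.5))
print("far","bottle",cl(fb,-36,bt,30),"dish",cl(fb,-36,d,45.5),"w",cl(fb,-36,w,19))
show()
b=np.array([.5745,-.0192,.13]); g=np.radians(-25.5)
plan(cur(),mat(b,np.array([np.cos(g),np.sin(g),0]),-UP),name="block")
# sharper block fit from top image: dark-pixel min-area rect
im=cv2.resize(np.array(t["pixels"])[190:325,100:415],None,fx=8,fy=8,interpolation=cv2.INTER_CUBIC); gmask=(im.max(2)<95).astype('uint8')
for nm,(x0,x1,y0,y1) in {"near":(278,304,203,231),"far":(220,248,193,220)}.items():
    m=np.zeros_like(gmask); sl=np.s_[(y0-190)*8:(y1-190)*8,(x0-100)*8:(x1-100)*8]; m[sl]=gmask[sl]
    cs,_=cv2.findContours(m,cv2.RETR_EXTERNAL,cv2.CHAIN_APPROX_NONE); c=max(cs,key=cv2.contourArea)
    P=np.array([atz(t,100+(x+.5)/8-.5,190+(y+.5)/8-.5,.0244)[:2]*1000 for x,y in cv2.boxPoints(cv2.minAreaRect(c))])
    e=np.diff(np.vstack([P,P[:1]]),axis=0); print(nm,P.mean(0).round(1),np.linalg.norm(e,axis=1).round(1),np.degrees(np.arctan2(e[:,1],e[:,0])).round(1))
```

```text
funnel [791. -51. 102.] bottle [728. 192. 135.] dish [768.  68.  45.] w [493. 136.  60.]
near funnel 87.1 dish 86.0
far bottle 42.3 dish 41.3 w 17.7
t 12.05 pos [ 0.5338 -0.1581  0.1563] y [ 0.519  0.852 -0.065] z [-0.455  0.21  -0.866] open 0.782 ff 0.0 F [ 0.4 -0.1 -0. ] q [ 0.65  1.11 -0.91  1.36  0.53  1.49  0.72]
block n=10 [1.18, 0.99, 0.51] [-2.48, -2.15, 8.11]
near [574.4 -18. ] [42.8 47.4 42.7 47.3] [ -24.9 -115.1  154.9   65. ]
far [601.2 147.6] [41.9 50.  41.8 49.9] [ -32.2 -122.9  147.6   57.2]
```

step_arm(steps=[[1.18, 0.99, 0.51, -2.48, -2.15, 8.11, -1], [1.18, 0.99, 0.51, -2.48, -2.15, 8.11, -1], [1.18, 0.99, 0.51, -2.48, -2.15, 8.11, -1], [1.18, 0.99, 0.51, -2.48, -2.15, 8.11, -1], [1.18, 0.99, 0.51, -2.48, -2.15, 8.11, -1], [1.18, 0.99, 0.51, -2.48, -2.15, 8.11, -1], [1.18, 0.99, 0.51, -2.48, -2.15, 8.11, -1], [1.18, 0.99, 0.51, -2.48, -2.15, 8.11, -1]])

```text
clock: 13.05
tool_pos: [0.5486, -0.0386, 0.1364]
eef_rot: [0.762, 0.645, 0.006, -0.058]
contact_force: [-0.7, 0.0, -0.6]
opening: 1.001
finger_force: 0.0
```

step_arm(steps=[[1.18, 0.99, 0.51, -2.48, -2.15, 8.11, -1], [1.18, 0.99, 0.51, -2.48, -2.15, 8.11, -1], [0, 0, 0, 0, 0, 0, -1]])

```text
clock: 13.42
tool_pos: [0.5731, -0.017, 0.1268]
eef_rot: [0.844, 0.536, -0.002, -0.002]
contact_force: [-0.4, -0.7, 0.6]
opening: 0.999
finger_force: 0.0
```

Run:
```python
from h import *
show()
b=np.array([.5745,-.0185,.06]); g=np.radians(-25); y=np.array([np.cos(g),np.sin(g),0])
A=mat(b,y,-UP); plan(cur(),A,name="block6"); b[2]=.024; plan(A,mat(b,y,-UP))
c=np.zeros((380,784,3),'uint8')
s=r.snapshot("top"); save(s,"x.png",(270,170,410,300),2.8); a=cv2.imread("pics/x.png"); c[:a.shape[0],:a.shape[1]]=a
s=r.snapshot("side"); save(s,"x.png",(160,210,322,368),2.4); a=cv2.imread("pics/x.png"); c[:a.shape[0],395:395+a.shape[1]]=a[:,:389]
cv2.imwrite("pics/p3.png",c)
```

```text
t 13.43 pos [ 0.5731 -0.017   0.1268] y [ 0.905 -0.425 -0.005] z [-0.005  0.001 -1.   ] open 0.999 ff 0.0 F [-0.4 -0.7  0.6] q [ 0.15  0.82 -0.34  1.82  0.46  0.58 -0.92]
block6 n=2 [-0.04, 0.11, 3.34] [-0.15, 0.04, -0.06]
 n=1 [0.0, 0.0, 3.6] [0.0, 0.0, 0.0]
```

View pics/p3.png

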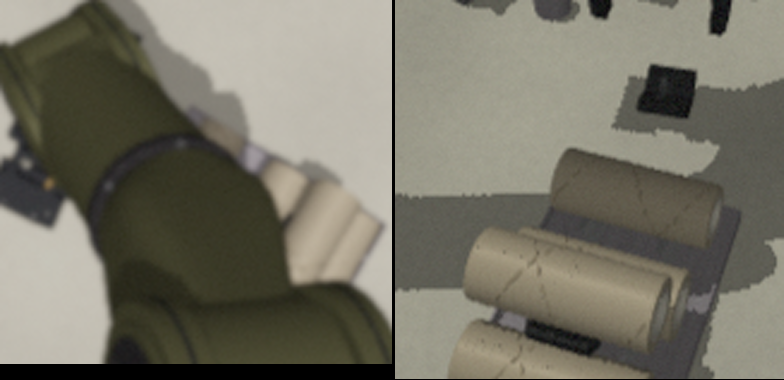

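The new cartridge (right view, about (640,195)) lies parallel in the end notch; the block is at (668,92). I descend on the block and check the cartridge's end against projection.

step_arm(steps=[[0, 0.1, 3.3, 0, 0, 0, -1], [0, 0.1, 3.4, 0, 0, 0, -1], [0, 0, 2.4, 0, 0, 0, -1], [0, 0, 0, 0, 0, 0, -1]])

```text
clock: 14.02
tool_pos: [0.573, -0.0222, 0.0347]
eef_rot: [0.846, 0.533, -0.004, -0.003]
contact_force: [0.3, -0.1, 0.3]
opening: 1.002
finger_force: 0.0
```

Run:
```python
from h import *
import pickle
show()
b=np.array([.5745,-.0185,.024]); g=np.radians(-25); y=np.array([np.cos(g),np.sin(g),0])
plan(cur(),mat(b,y,-UP),name="block")
s=pickle.load(open("side0.pkl","rb"))
for n,p in {"seatR":(62.5,78,51.4),"seatL":(-62.5,78,51.4),"innerR":(62.5,0,51.4),"upR":(62.5,-39,103.4),"upL":(-62.5,-39,103.4)}.items():
    u,v=proj(s,car(*p)); print(n,round((u-160)*2.4+395),round((v-210)*2.4))
```

```text
t 14.03 pos [ 0.573  -0.0222  0.0347] y [ 0.902 -0.431 -0.008] z [-0.009  0.    -1.   ] open 1.002 ff 0.0 F [ 0.3 -0.1  0.3] q [ 0.1   0.97 -0.25  1.84  0.53  0.41 -0.98]
block n=1 [0.4, -0.01, 1.07] [-0.48, 0.21, -0.53]
seatR 712 217
seatL 560 177
innerR 680 306
upR 659 315
upL 480 263
```

step_arm(steps=[[0.35, 0, 0.5, -0.5, 0.2, -0.5, -1], [0, 0, 0.5, 0, 0, 0, -1], [0, 0, 0, 0, 0, 0, -1]])

```text
clock: 14.4
tool_pos: [0.5764, -0.0171, 0.0267]
eef_rot: [0.843, 0.538, 0.002, 0.001]
contact_force: [-0.4, 1.0, -0.1]
opening: 0.998
finger_force: 0.0
```

step_arm(steps=[[0, 0, 0, 0, 0, 0, 0], [0, 0, 0, 0, 0, 0, 0.2], [0, 0, 0, 0, 0, 0, 1], [0, 0, 0, 0, 0, 0, 1]], force=15)

```text
clock: 14.9
tool_pos: [0.5764, -0.0171, 0.0265]
eef_rot: [0.843, 0.537, 0.002, 0.001]
contact_force: [-0.2, 0.1, 0.3]
opening: 0.572
finger_force: 0.0
```

Run:
```python
from h import *
show()
```

```text
t 14.9 pos [ 0.5764 -0.0171  0.0265] y [ 0.906 -0.422  0.005] z [ 0.005  0.    -1.   ] open 0.572 ff 0.0 F [-0.2  0.1  0.3] q [ 0.08  0.98 -0.23  1.84  0.54  0.37 -0.99]
```

step_arm(steps=[[0, 0, 0.1, 0, 0, 0, 1], [0, 0, 0, 0, 0, 0, 1], [0, 0, 0, 0, 0, 0, 1]])

```text
clock: 15.28
tool_pos: [0.5765, -0.0171, 0.0259]
eef_rot: [0.843, 0.537, 0.002, 0.002]
contact_force: [-0.7, -0.2, 6.6]
opening: 0.499
finger_force: 15.0
```

Run:
```python
from h import *
show()
T=cur(); h=T[2,3]*1000; print("h",h)
H=T.copy(); H[2,3]+=.16; plan(T,H,name="up")
P=mat(car(0,39,59.4+h),EX,-UP); Q=P.copy(); Q[2,3]+=.09
plan(H,Q,name="over"); print(P[:3,3])
```

```text
t 15.28 pos [ 0.5765 -0.0171  0.0259] y [ 0.906 -0.422  0.005] z [ 0.005 -0.    -1.   ] open 0.499 ff 15.0 F [-0.7 -0.2  6.6] q [ 0.08  0.98 -0.23  1.84  0.54  0.37 -0.99]
h 25.88874620843655
up n=4 [0.01, 0.02, -4.0] [0.0, 0.0, -0.0]
over n=4 [-4.6, 0.32, 0.26] [0.07, -0.03, 1.61]
[ 0.50331938 -0.18621152  0.08528875]
```

step_arm(steps=[[0, 0, -2.0, 0, 0, 0, 1], [0, 0, -4.0, 0, 0, 0, 1], [0, 0, -4.0, 0, 0, 0, 1], [0, 0, -4.0, 0, 0, 0, 1], [0, 0, -2.0, 0, 0, 0, 1], [0, 0, 0, 0, 0, 0, 1]])

```text
clock: 16.02
tool_pos: [0.5764, -0.0171, 0.1866]
eef_rot: [0.843, 0.537, 0.003, 0.002]
contact_force: [-0.1, -0.2, -1.2]
opening: 0.499
finger_force: 15.0
```

step_arm(steps=[[-3.6, 0.3, 0.2, 0, 0, 1.3, 1], [-3.6, 0.3, 0.2, 0, 0, 1.3, 1], [-3.6, 0.3, 0.2, 0, 0, 1.3, 1], [-3.6, 0.3, 0.2, 0, 0, 1.3, 1], [-3.6, 0.3, 0.2, 0, 0, 1.3, 1], [0, 0, 0, 0, 0, 0, 1]])

```text
clock: 16.77
tool_pos: [0.5027, -0.1869, 0.1732]
eef_rot: [0.874, 0.486, -0.0, 0.001]
contact_force: [0.2, 0.6, -0.0]
opening: 0.497
finger_force: 15.0
```

```bash
cat >> h.py <<'E'
def rel(P):
    d=cur()[:3,3]-P[:3,3]; print("rel carrier x,y,z mm",(d@EX*1000).round(1),(d@EY*1000).round(1),(d[2]*1000).round(1))
E
python3 - <<'E'
from h import *
show()
P=mat(car(0,40.3,59.4+25.9),EX,-UP); rel(P); Q=P.copy(); Q[2,3]+=.04
plan(cur(),Q,name="4cm over")
E
```

```text
t 16.77 pos [ 0.5027 -0.1869  0.1732] y [ 0.85  -0.527  0.001] z [ 0.    -0.001 -1.   ] open 0.497 ff 15.0 F [ 0.2  0.6 -0. ] q [ 0.5   0.71 -0.38  1.91  0.44  0.6  -0.72]
rel carrier x,y,z mm -0.1 -2.2 87.9
4cm over n=1 [0.22, 0.01, 4.79] [0.05, 0.06, -0.41]
```

step_arm(steps=[[0.2, 0, 2.4, 0, 0, -0.4, 1], [0, 0, 2.4, 0, 0, 0, 1], [0, 0, 2.0, 0, 0, 0, 1], [0, 0, 1.2, 0, 0, 0, 1], [0, 0, 0, 0, 0, 0, 1]])

```text
clock: 17.4
tool_pos: [0.5068, -0.1808, 0.0941]
eef_rot: [0.87, 0.492, 0.002, 0.0]
contact_force: [-0.4, 0.4, 1.0]
opening: 0.496
finger_force: 15.0
```

Run:
```python
from h import *
show()
P=mat(car(0,40.3,59.4+25.9),EX,-UP); rel(P); plan(cur(),P,name="in")
```

```text
t 17.4 pos [ 0.5068 -0.1808  0.0941] y [ 0.857 -0.515  0.002] z [ 0.003  0.001 -1.   ] open 0.496 ff 15.0 F [-0.4  0.4  1. ] q [ 0.43  0.84 -0.28  1.95  0.53  0.42 -0.79]
rel carrier x,y,z mm 0.1 5.1 8.8
in n=1 [-0.51, -0.02, 0.88] [0.13, -0.14, 0.4]
```

step_arm(steps=[[-0.5, 0, 0, 0, 0, 0.4, 1], [0, 0, 0, 0, 0, 0, 1], [0, 0, 0, 0, 0, 0, 1]])

```text
clock: 17.77
tool_pos: [0.5047, -0.1864, 0.0956]
eef_rot: [0.873, 0.489, 0.003, 0.002]
contact_force: [0.6, 0.4, -0.6]
opening: 0.498
finger_force: 15.0
```

Run:
```python
from h import *
show()
P=mat(car(0,40.3,59.4+25.9),EX,-UP); rel(P); plan(cur(),P,name="in")
```

```text
t 17.77 pos [ 0.5047 -0.1864  0.0956] y [ 0.853 -0.523  0.005] z [ 0.006 -0.    -1.   ] open 0.498 ff 15.0 F [ 0.6  0.4 -0.6] q [ 0.44  0.84 -0.28  1.95  0.53  0.42 -0.79]
rel carrier x,y,z mm 1.3 -0.7 10.3
in n=1 [0.07, -0.13, 1.03] [0.3, -0.17, -0.1]
```

Settled within about 1 mm. Descending gently.

step_arm(steps=[[0.05, -0.1, 0.4, 0.2, 0, 0, 1], [0, 0, 0.35, 0, 0, 0, 1], [0, 0, 0, 0, 0, 0, 1]])

```text
clock: 18.15
tool_pos: [0.5037, -0.185, 0.0872]
eef_rot: [0.872, 0.489, 0.001, -0.001]
contact_force: [-0.2, 0.5, -0.4]
opening: 0.492
finger_force: 15.0
```

step_arm(steps=[[0, 0, 0.15, 0, 0, 0, 1], [0, 0, 0, 0, 0, 0, 1]])

```text
clock: 18.4
tool_pos: [0.5039, -0.1852, 0.086]
eef_rot: [0.872, 0.489, 0.001, -0.0]
contact_force: [-0.1, 0.1, -0.3]
opening: 0.493
finger_force: 15.0
```

Run:
```python
from h import *
show()
P=mat(car(0,40.3,59.4+25.9),EX,-UP); rel(P); plan(cur(),P,name="in")
```

```text
t 18.4 pos [ 0.5039 -0.1852  0.086 ] y [ 0.853 -0.522  0.001] z [ 0.002  0.002 -1.   ] open 0.493 ff 15.0 F [-0.1  0.1 -0.3] q [ 0.43  0.85 -0.27  1.95  0.53  0.4  -0.8 ]
rel carrier x,y,z mm -0.0 -0.2 0.7
in n=1 [0.02, 0.0, 0.07] [0.05, -0.14, -0.08]
```

step_arm(steps=[[0, 0, 0.1, 0, 0, 0, 1], [0, 0, 0, 0, 0, 0, 1]])

```text
clock: 18.65
tool_pos: [0.5038, -0.1855, 0.0853]
eef_rot: [0.872, 0.489, 0.001, -0.0]
contact_force: [-1.0, -0.7, 3.3]
opening: 0.497
finger_force: 15.0
```

step_arm(steps=[[0, 0, 0.1, 0, 0, 0, 1], [0, 0, 0, 0, 0, 0, 1]])

```text
clock: 18.9
tool_pos: [0.5039, -0.1855, 0.0851]
eef_rot: [0.872, 0.489, 0.001, 0.0]
contact_force: [-3.2, 0.4, 11.5]
opening: 0.493
finger_force: 15.0
```

step_arm(steps=[[0, 0, 0, 0, 0, 0, -0.4], [0, 0, 0, 0, 0, 0, -0.4], [0, 0, 0, 0, 0, 0, -0.4], [0, 0, -2.0, 0, 0, 0, -0.4], [0, 0, -4.0, 0, 0, 0, -0.4], [0, 0, -4.0, 0, 0, 0, -0.4], [0, 0, -4.0, 0, 0, 0, -0.7], [0, 0, 0, 0, 0, 0, -0.7]])

```text
clock: 19.9
tool_pos: [0.5054, -0.1857, 0.2267]
eef_rot: [0.872, 0.489, 0.004, 0.002]
contact_force: [-0.1, 0.2, -0.1]
opening: 0.844
finger_force: 0.0
```

Run:
```python
from h import *
show()
g=np.radians(-51); y=np.array([np.cos(g),np.sin(g),0])
H=mat([.5167,.3621,.24],y,-UP); plan(cur(),H,name="over cart_a"); plan(H,mat([.5167,.3621,.123],y,-UP),name="down")
```

```text
t 19.9 pos [ 0.5054 -0.1857  0.2267] y [ 0.853 -0.523  0.007] z [ 0.008  0.    -1.   ] open 0.844 ff 0.0 F [-0.1  0.2 -0.1] q [ 0.54  0.64 -0.44  1.86  0.39  0.72 -0.67]
over cart_a n=12 [3.55, -2.9, -0.11] [0.03, -0.03, 1.62]
down n=3 [-0.0, 0.0, 3.9] [0.0, 0.0, -0.0]
```

step_arm(steps=[[3.55, -2.9, -0.11, 0.03, -0.03, 1.62, -0.7], [3.55, -2.9, -0.11, 0.03, -0.03, 1.62, -0.7], [3.55, -2.9, -0.11, 0.03, -0.03, 1.62, -0.7], [3.55, -2.9, -0.11, 0.03, -0.03, 1.62, -0.7], [3.55, -2.9, -0.11, 0.03, -0.03, 1.62, -0.7], [3.55, -2.9, -0.11, 0.03, -0.03, 1.62, -0.7]])

```text
clock: 20.65
tool_pos: [0.485, 0.0899, 0.23]
eef_rot: [0.911, 0.413, -0.002, -0.001]
contact_force: [0.9, 0.4, 0.2]
opening: 0.849
finger_force: 0.0
```

step_arm(steps=[[3.55, -2.9, -0.11, 0.03, -0.03, 1.62, -0.7], [3.55, -2.9, -0.11, 0.03, -0.03, 1.62, -0.7], [3.55, -2.9, -0.11, 0.03, -0.03, 1.62, -0.7], [3.55, -2.9, -0.11, 0.03, -0.03, 1.62, -0.7], [3.55, -2.9, -0.11, 0.03, -0.03, 1.62, -0.7], [3.55, -2.9, -0.11, 0.03, -0.03, 1.62, -0.7], [0, 0, 0, 0, 0, 0, -0.7], [0, 0, 0, 0, 0, 0, -0.7]])

```text
clock: 21.65
tool_pos: [0.5141, 0.3606, 0.2364]
eef_rot: [0.942, 0.334, -0.004, -0.001]
contact_force: [0.2, -0.3, 0.2]
opening: 0.853
finger_force: 0.0
```

Run:
```python
from h import *
show()
g=np.radians(-51); y=np.array([np.cos(g),np.sin(g),0])
H=mat([.5167,.3621,.18],y,-UP); plan(cur(),H,name="18"); plan(H,mat([.5167,.3621,.123],y,-UP),name="down")
```

```text
t 21.65 pos [0.5141 0.3606 0.2364] y [ 0.63  -0.776 -0.004] z [-0.008 -0.002 -1.   ] open 0.853 ff 0.0 F [ 0.2 -0.3  0.2] q [-0.54  0.72 -0.26  1.57  0.22  0.89 -1.77]
18 n=2 [0.17, 0.03, 2.82] [-0.12, 0.22, 0.04]
down n=2 [-0.0, 0.0, 2.85] [0.0, 0.0, -0.0]
```

step_arm(steps=[[0.2, 0, 2.8, 0, 0.2, 0, -0.7], [0.05, 0, 2.8, 0, 0, 0, -0.7], [0, 0, 2.8, 0, 0, 0, -0.7], [0, 0, 2.6, 0, 0, 0, -0.7], [0, 0, 0, 0, 0, 0, -0.7], [0, 0, 0, 0, 0, 0, -0.7]])

```text
clock: 22.4
tool_pos: [0.5166, 0.363, 0.1286]
eef_rot: [0.943, 0.334, -0.001, -0.002]
contact_force: [-0.1, 0.0, -0.2]
opening: 0.848
finger_force: 0.0
```

Run:
```python
from h import *
show()
g=np.radians(-51); y=np.array([np.cos(g),np.sin(g),0])
plan(cur(),mat([.5167,.3621,.123],y,-UP),name="down")
```

```text
t 22.4 pos [0.5166 0.363  0.1286] y [ 0.629 -0.777 -0.005] z [-0.003  0.003 -1.   ] open 0.848 ff 0.0 F [-0.1  0.  -0.2] q [-0.56  0.86 -0.22  1.64  0.27  0.67 -1.81]
down n=1 [-0.05, 0.08, 0.56] [-0.27, 0.02, 0.01]
```

step_arm(steps=[[0, 0, 0.4, 0, 0, 0, -0.5], [0, 0, 0, 0, 0, 0, 0.2], [0, 0, 0, 0, 0, 0, 0.2], [0, 0, 0, 0, 0, 0, 0.2]], force=10)

```text
clock: 22.9
tool_pos: [0.5163, 0.3639, 0.1242]
eef_rot: [0.942, 0.334, -0.001, -0.002]
contact_force: [0.3, -0.4, 1.7]
opening: 0.563
finger_force: 9.9
```

step_arm(steps=[[0, 0, 0, 0, 0, 0, 1], [0, 0, 0, 0, 0, 0, 1], [0, 0, 0, 0, 0, 0, 1]], force=25)

```text
clock: 23.28
tool_pos: [0.5163, 0.3639, 0.1242]
eef_rot: [0.942, 0.334, -0.001, -0.002]
contact_force: [0.9, -0.5, 4.2]
opening: 0.559
finger_force: 24.9
```

Run:
```python
from h import *
show()
```

```text
t 23.27 pos [0.5163 0.3639 0.1242] y [ 0.63  -0.776 -0.005] z [-0.003  0.004 -1.   ] open 0.559 ff 24.9 F [ 0.9 -0.5  4.2] q [-0.56  0.87 -0.22  1.65  0.27  0.66 -1.81]
```

step_arm(steps=[[0, 0, -1.0, 0, 0, 0, 1], [0, 0, -3.0, 0, 0, 0, 1], [0, 0, -4.5, 0, 0, 0, 1], [0, 0, -4.5, 0, 0, 0, 1], [0, 0, -3.5, 0, 0, 0, 1], [0, 0, -2.0, 0, 0, 0, 1], [0, 0, 0, 0, 0, 0, 1], [0, 0, 0, 0, 0, 0, 1]])

```text
clock: 24.28
tool_pos: [0.5159, 0.3627, 0.3076]
eef_rot: [0.942, 0.335, -0.003, -0.002]
contact_force: [0.5, 0.2, -2.2]
opening: 0.561
finger_force: 24.9
```

Run:
```python
from h import *
show()
Y=np.array([0,1.,0])
H=mat([.4715,.010,.29],-Y,-UP); plan(cur(),H,name="over spot")
```

```text
t 24.27 pos [0.5159 0.3627 0.3076] y [ 0.631 -0.776 -0.005] z [-0.006  0.002 -1.   ] open 0.561 ff 24.9 F [ 0.5  0.2 -2.2] q [-0.53  0.65 -0.28  1.48  0.19  1.05 -1.74]
over spot n=8 [-2.21, 3.96, 0.21] [-0.03, 0.04, 4.89]
```

step_arm(steps=[[-2.21, 3.96, 0.21, 0, 0, 4.89, 1], [-2.21, 3.96, 0.21, 0, 0, 4.89, 1], [-2.21, 3.96, 0.21, 0, 0, 4.89, 1], [-2.21, 3.96, 0.21, 0, 0, 4.89, 1], [-2.21, 3.96, 0.21, 0, 0, 4.89, 1], [-2.21, 3.96, 0.21, 0, 0, 4.89, 1], [-2.21, 3.96, 0.21, 0, 0, 4.89, 1], [-2.21, 3.96, 0.21, 0, 0, 4.89, 1]])

```text
clock: 25.28
tool_pos: [0.4708, 0.0086, 0.2898]
eef_rot: [1.0, -0.002, -0.003, -0.002]
contact_force: [-0.1, -0.5, -1.3]
opening: 0.557
finger_force: 24.9
```

step_arm(steps=[[0, 0, 1.0, 0, 0, 0, 1], [0, 0, 4.0, 0, 0, 0, 1], [0, 0, 4.0, 0, 0, 0, 1], [0, 0, 4.0, 0, 0, 0, 1], [0, 0, 2.5, 0, 0, 0, 1], [0, 0, 1.0, 0, 0, 0, 1], [0, 0, 0, 0, 0, 0, 1], [0, 0, 0, 0, 0, 0, 1]])

```text
clock: 26.28
tool_pos: [0.472, 0.011, 0.1266]
eef_rot: [1.0, -0.0, -0.001, -0.002]
contact_force: [0.5, 0.5, -1.0]
opening: 0.56
finger_force: 24.9
```

Run:
```python
from h import *
show()
Y=np.array([0,1.,0])
H=mat([.4715,.010,.1082],-Y,-UP); plan(cur(),H,name="stand")
```

```text
t 26.27 pos [0.472  0.011  0.1266] y [-0.    -1.    -0.004] z [-0.003  0.004 -1.   ] open 0.56 ff 24.9 F [ 0.5  0.5 -1. ] q [-0.08  0.73 -0.06  2.13  0.13  0.29 -1.82]
stand n=1 [-0.04, 0.11, 1.84] [-0.22, 0.15, -0.02]
```

step_arm(steps=[[0, 0, 1.0, 0, 0, 0, 1], [0, 0, 0.5, 0, 0, 0, 1], [0, 0, 0.2, 0, 0, 0, 1], [0, 0, 0, 0, 0, 0, 1]])

```text
clock: 26.78
tool_pos: [0.4712, 0.0108, 0.1088]
eef_rot: [1.0, -0.0, -0.002, -0.002]
contact_force: [-0.7, -0.4, -1.7]
opening: 0.561
finger_force: 24.9
```

step_arm(steps=[[0, 0, 0.15, 0, 0, 0, 1], [0, 0, 0, 0, 0, 0, 1]])

```text
clock: 27.02
tool_pos: [0.4717, 0.0106, 0.1082]
eef_rot: [1.0, -0.0, -0.001, -0.002]
contact_force: [-0.1, -0.6, 5.6]
opening: 0.562
finger_force: 24.9
```

step_arm(steps=[[0, 0, 0, 0, 0, 0, -0.3], [0, 0, 0, 0, 0, 0, -0.3], [0, 0, 0, 0, 0, 0, -0.9], [0, 0, -3.0, 0, 0, 0, -0.9], [0, 0, -4.5, 0, 0, 0, -1], [0, 0, -4.5, 0, 0, 0, -1], [0, 0, -3, 0, 0, 0, -1], [0, 0, 0, 0, 0, 0, -1]])

```text
clock: 28.02
tool_pos: [0.4731, 0.0104, 0.2593]
eef_rot: [1.0, -0.0, 0.0, -0.002]
contact_force: [-0.7, -0.3, -0.3]
opening: 1.002
finger_force: 0.0
```

Run:
```python
from h import *
show()
X=np.array([1.,0,0]);Y=np.array([0,1.,0])
b=np.array([.471,.0106,.0725]); z=tilt(X,60)
T=plan(cur(),mat([.50,.0106,.29],-Y,-UP),name="a")
T=plan(T,mat(b-z*.1,-Y,z),name="tilt, 10cm back")
```

```text
t 28.02 pos [0.4731 0.0104 0.2593] y [-0.001 -1.    -0.004] z [ 0.001  0.004 -1.   ] open 1.002 ff 0.0 F [-0.7 -0.3 -0.3] q [-0.04  0.49 -0.12  2.01  0.09  0.65 -1.78]
a n=1 [2.69, -0.04, -3.07] [-0.23, -0.05, -0.05]
tilt, 10cm back n=7 [1.86, 0.0, 1.88] [0.0, -8.57, 0.0]
```

step_arm(steps=[[2.7, 0, -3.0, -0.2, 0, 0, -1], [1.86, 0, 1.88, 0, -8.57, 0, -1], [1.86, 0, 1.88, 0, -8.57, 0, -1], [1.86, 0, 1.88, 0, -8.57, 0, -1], [1.86, 0, 1.88, 0, -8.57, 0, -1], [1.86, 0, 1.88, 0, -8.57, 0, -1], [1.86, 0, 1.88, 0, -8.57, 0, -1], [1.86, 0, 1.88, 0, -8.57, 0, -1]])

```text
clock: 29.02
tool_pos: [0.5552, 0.0101, 0.1171]
eef_rot: [0.863, -0.0, -0.504, 0.0]
contact_force: [-0.1, 0.3, 0.6]
opening: 1.003
finger_force: 0.0
```

step_arm(steps=[[0, 0, 0, 0, 0, 0, -1], [0, 0, 0, 0, 0, 0, -1]])

```text
clock: 29.28
tool_pos: [0.5563, 0.0102, 0.1207]
eef_rot: [0.866, -0.0, -0.5, -0.0]
contact_force: [0.9, -0.9, 0.4]
opening: 1.005
finger_force: 0.0
```

Run:
```python
from h import *
show()
X=np.array([1.,0,0]);Y=np.array([0,1.,0])
b=np.array([.471,.0106,.0725]); z=tilt(X,60)
plan(cur(),mat(b-z*.03,-Y,z),name="3cm back")
```

```text
t 29.27 pos [0.5563 0.0102 0.1207] y [-0.001 -1.     0.   ] z [-0.866  0.    -0.499] open 1.005 ff 0.0 F [ 0.9 -0.9  0.4] q [-0.04  1.33 -0.09  0.88 -0.01  1.98 -1.68]
3cm back n=2 [-0.04, -0.02, 3.4] [-0.01, 0.02, -0.01]
```

step_arm(steps=[[0, 0, 3.1, 0, 0, 0, -1], [0, 0, 3.1, 0, 0, 0, -1], [0, 0, 2.3, 0, 0, 0, -1], [0, 0, 0.7, 0, 0, 0, -1], [0, 0, 0, 0, 0, 0, -1], [0, 0, 0, 0, 0, 0, -1]])

```text
clock: 30.02
tool_pos: [0.4776, 0.0102, 0.0752]
eef_rot: [0.866, -0.0, -0.5, -0.0]
contact_force: [-1.0, -1.0, -0.4]
opening: 1.0
finger_force: 0.0
```

Run:
```python
from h import *
show()
X=np.array([1.,0,0]);Y=np.array([0,1.,0])
b=np.array([.471,.0106,.0725]); z=tilt(X,60)
plan(cur(),mat(b-z*.005,-Y,z),name="grip")
```

```text
t 30.02 pos [0.4776 0.0102 0.0752] y [-0.001 -1.    -0.   ] z [-0.866  0.001 -0.5  ] open 1.0 ff 0.0 F [-1.  -1.  -0.4] q [-0.03  1.28 -0.11  1.22 -0.    1.68 -1.69]
grip n=1 [-0.1, -0.04, 0.2] [-0.04, -0.02, -0.02]
```

step_arm(steps=[[0, 0, 0.15, 0, 0, 0, 0], [0, 0, 0, 0, 0, 0, 0.2], [0, 0, 0, 0, 0, 0, 0.2], [0, 0, 0, 0, 0, 0, 0.2]], force=10)

```text
clock: 30.52
tool_pos: [0.4747, 0.0101, 0.0733]
eef_rot: [0.865, -0.0, -0.502, -0.0]
contact_force: [0.5, -0.7, 2.2]
opening: 0.571
finger_force: 0.5
```

step_arm(steps=[[0, 0, 0, 0, 0, 0, 1], [0, 0, 0, 0, 0, 0, 1], [0, 0, 0, 0, 0, 0, 1]], force=25)

```text
clock: 30.9
tool_pos: [0.4748, 0.0101, 0.0733]
eef_rot: [0.865, -0.0, -0.502, -0.0]
contact_force: [0.4, -0.9, -1.1]
opening: 0.561
finger_force: 25.0
```

step_arm(steps=[[-1.7, 0, -1.0, 0, 0, 0, 1], [-3.5, 0, -2.0, 0, 0, 0, 1], [-3.5, 0, -2.0, 0, 0, 0, 1], [-3.5, 0, -2.0, 0, 0, 0, 1], [-3.5, 0, -2.0, 0, 0, 0, 1], [-3.5, 0, -2.0, 0, 0, 0, 1], [0, 0, 0, 0, 0, 0, 1]])

```text
clock: 31.78
tool_pos: [0.4758, 0.0104, 0.298]
eef_rot: [0.867, -0.0, -0.499, -0.001]
contact_force: [-0.1, 0.6, -2.1]
opening: 0.56
finger_force: 25.0
```

step_arm(steps=[[0, 0, 0, 0, 0, -10, 1], [0, 0, 0, 0, 0, -10, 1], [0, 0, 0, 0, 0, -10, 1], [0, 0, 0, 0, 0, -10, 1], [0, 0, 0, 0, 0, -10, 1], [0, 0, 0, 0, 0, -10, 1], [0, 0, 0, 0, 0, -10, 1], [0, 0, 0, 0, 0, -10, 1]])

```text
clock: 32.78
tool_pos: [0.4745, 0.01, 0.2941]
eef_rot: [0.661, 0.558, -0.384, -0.324]
contact_force: [-0.2, 1.0, -1.1]
opening: 0.559
finger_force: 25.0
```

step_arm(steps=[[0, 0, 0, 0, 0, -10, 1], [0, 0, 0, 0, 0, -10, 1], [0, 0, 0, 0, 0, -10, 1], [0, 0, 0, 0, 0, -10, 1], [0, 0, 0, 0, 0, -10, 1], [0, 0, 0, 0, 0, -10, 1], [0, 0, 0, 0, 0, -10, 1], [0, 0, 0, 0, 0, -10, 1]])

```text
clock: 33.78
tool_pos: [0.4746, 0.0099, 0.294]
eef_rot: [0.148, 0.852, -0.086, -0.495]
contact_force: [-0.6, -0.5, -2.2]
opening: 0.555
finger_force: 25.0
```

step_arm(steps=[[0, 0, 0, 0, 0, -10, 1], [0, 0, 0, 0, 0, -10, 1], [0, 0, 0, 0, 0, 0, 1], [0, 0, 0, 0, 0, 0, 1]])

```text
clock: 34.28
tool_pos: [0.4747, 0.0101, 0.2944]
eef_rot: [0.002, 0.865, -0.001, -0.502]
contact_force: [-0.0, -1.1, -1.0]
opening: 0.553
finger_force: 25.0
```

Run:
```python
from h import *
show()
P=place_T((0,39,103.4),5.8,8.8,30,1,0); H=P.copy(); H[2,3]+=.10
plan(cur(),H,mr=7,name="to above"); print(H[:3,3])
```

```text
t 34.27 pos [0.4747 0.0101 0.2944] y [ 0.002  1.    -0.003] z [-0.868  0.    -0.496] open 0.553 ff 25.0 F [-0.  -1.1 -1. ] q [ 0.32  1.15 -1.02  1.22  0.28  2.08  0.81]
to above n=7 [-1.81, -2.65, -0.02] [-3.22, -4.2, 3.17]
[ 0.51330592 -0.19230733  0.20842295]
```

step_arm(steps=[[-1.81, -2.65, 0, -3.22, -4.2, 3.17, 1], [-1.81, -2.65, 0, -3.22, -4.2, 3.17, 1], [-1.81, -2.65, 0, -3.22, -4.2, 3.17, 1], [-1.81, -2.65, 0, -3.22, -4.2, 3.17, 1], [-1.81, -2.65, 0, -3.22, -4.2, 3.17, 1], [-1.81, -2.65, 0, -3.22, -4.2, 3.17, 1], [-1.81, -2.65, 0, -3.22, -4.2, 3.17, 1]])

```text
clock: 35.15
tool_pos: [0.5128, -0.1927, 0.2064]
eef_rot: [0.263, 0.93, 0.071, -0.249]
contact_force: [0.4, -0.2, -2.3]
opening: 0.556
finger_force: 25.0
```

step_arm(steps=[[0, 0, 0, 0, 0, 0, 1], [0, 0, 0, 0, 0, 0, 1]])

```text
clock: 35.4
tool_pos: [0.5127, -0.1907, 0.207]
eef_rot: [0.26, 0.93, 0.072, -0.25]
contact_force: [-0.2, 1.3, -1.8]
opening: 0.561
finger_force: 25.0
```

Run:
```python
from h import *
show()
P=place_T((0,39,103.4),4.4,8.6,29.7,1,0); H=P.copy(); H[2,3]+=.03
rel(P); plan(cur(),H,name="3 cm above"); plan(H,P); print(P[:3,3])
```

```text
t 35.4 pos [ 0.5127 -0.1907  0.207 ] y [0.519 0.854 0.003] z [-0.428  0.263 -0.865] open 0.561 ff 25.0 F [-0.2  1.3 -1.8] q [ 0.76  1.06 -0.99  1.37  0.51  1.55  0.79]
rel carrier x,y,z mm -0.4 1.1 99.8
3 cm above n=2 [-1.77, -0.06, 3.01] [0.05, -0.24, 0.09]
 n=1 [-1.49, -0.0, 2.61] [0.0, 0.0, -0.0]
[ 0.51252067 -0.19182801  0.10722198]
```

step_arm(steps=[[-1.8, -0.1, 3.0, 0, -0.2, 0, 1], [-1.75, 0, 3.0, 0, 0, 0, 1], [-0.75, 0, 1.3, 0, 0, 0, 1], [0, 0, 0, 0, 0, 0, 1], [0, 0, 0, 0, 0, 0, 1]])

```text
clock: 36.02
tool_pos: [0.514, -0.1919, 0.1234]
eef_rot: [0.26, 0.931, 0.071, -0.247]
contact_force: [-0.3, 0.0, -0.9]
opening: 0.56
finger_force: 25.0
```

Run:
```python
from h import *
show()
P=place_T((0,39,103.4),4.4,8.6,29.7,1,0)
rel(P); plan(cur(),P)
```

```text
t 36.02 pos [ 0.514  -0.1919  0.1234] y [0.519 0.855 0.004] z [-0.423  0.261 -0.867] open 0.56 ff 25.0 F [-0.3  0.  -0.9] q [ 0.75  1.16 -0.95  1.4   0.58  1.43  0.78]
rel carrier x,y,z mm 1.3 0.7 16.1
 n=1 [-0.69, -0.08, 1.47] [0.14, -0.13, 0.21]
```

step_arm(steps=[[-0.3, -0.07, 0.6, 0, 0, 0, 1], [-0.25, 0, 0.5, 0, 0, 0, 1], [-0.08, 0, 0.15, 0, 0, 0, 1], [0, 0, 0, 0, 0, 0, 1], [0, 0, 0, 0, 0, 0, 1]])

```text
clock: 36.65
tool_pos: [0.5122, -0.1927, 0.1082]
eef_rot: [0.26, 0.93, 0.071, -0.248]
contact_force: [0.5, -0.4, -1.6]
opening: 0.554
finger_force: 25.0
```

Run:
```python
from h import *
show()
P=place_T((0,39,103.4),4.4,8.6,29.7,1,0)
rel(P); plan(cur(),P)
```

```text
t 36.65 pos [ 0.5122 -0.1927  0.1082] y [0.52  0.854 0.003] z [-0.425  0.261 -0.867] open 0.554 ff 25.0 F [ 0.5 -0.4 -1.6] q [ 0.75  1.18 -0.94  1.41  0.6   1.41  0.78]
rel carrier x,y,z mm 0.2 -0.9 1.0
 n=1 [-0.03, 0.09, 0.09] [0.1, -0.2, 0.16]
```

step_arm(steps=[[-0.04, 0.09, 0.07, 0, 0, 0, 1], [0, 0, 0, 0, 0, 0, 1]])

```text
clock: 36.9
tool_pos: [0.5126, -0.1919, 0.1073]
eef_rot: [0.26, 0.93, 0.071, -0.248]
contact_force: [-0.9, 0.6, -1.4]
opening: 0.556
finger_force: 25.0
```

step_arm(steps=[[-0.05, 0, 0.09, 0, 0, 0, 1], [0, 0, 0, 0, 0, 0, 1]])

```text
clock: 37.15
tool_pos: [0.5125, -0.192, 0.1061]
eef_rot: [0.26, 0.93, 0.071, -0.248]
contact_force: [-0.7, 0.7, -0.7]
opening: 0.558
finger_force: 25.0
```

step_arm(steps=[[-0.05, 0, 0.08, 0, 0, 0, 1], [0, 0, 0, 0, 0, 0, 1]])

```text
clock: 37.4
tool_pos: [0.5126, -0.192, 0.1053]
eef_rot: [0.26, 0.93, 0.071, -0.248]
contact_force: [1.0, -0.2, -2.0]
opening: 0.556
finger_force: 25.0
```

Run:
```python
from h import *
show()
```

```text
t 37.4 pos [ 0.5126 -0.192   0.1053] y [0.52  0.854 0.003] z [-0.425  0.261 -0.867] open 0.556 ff 25.0 F [ 1.  -0.2 -2. ] q [ 0.75  1.18 -0.94  1.41  0.6   1.41  0.78]
```

step_arm(steps=[[-0.05, 0, 0.08, 0, 0, 0, 1], [0, 0, 0, 0, 0, 0, 1]])

```text
clock: 37.65
tool_pos: [0.5128, -0.1917, 0.1048]
eef_rot: [0.26, 0.93, 0.071, -0.248]
contact_force: [0.8, -1.0, 2.2]
opening: 0.556
finger_force: 25.0
```

step_arm(steps=[[-0.03, 0, 0.05, 0, 0, 0, 1], [0, 0, 0, 0, 0, 0, 1]])

```text
clock: 37.9
tool_pos: [0.5129, -0.1916, 0.1046]
eef_rot: [0.26, 0.93, 0.071, -0.248]
contact_force: [0.0, 0.1, 5.2]
opening: 0.557
finger_force: 25.0
```

step_arm(steps=[[0, 0, 0, 0, 0, 0, -0.37], [0, 0, 0, 0, 0, 0, -0.37], [0, 0, 0, 0, 0, 0, -0.37], [1.5, 0, -2.6, 0, 0, 0, -0.37], [2.0, 0, -3.46, 0, 0, 0, -0.37], [2.0, 0, -3.46, 0, 0, 0, -0.37], [0, 0, 0, 0, 0, 0, -0.5], [0, 0, 0, 0, 0, 0, -1]])

```text
clock: 38.9
tool_pos: [0.5119, -0.1925, 0.213]
eef_rot: [0.26, 0.93, 0.07, -0.248]
contact_force: [0.8, 0.5, 0.6]
opening: 0.845
finger_force: 0.0
```

Run:
```python
from h import *
show()
g=np.radians(-34); y=np.array([np.cos(g),np.sin(g),0])
plan(cur(),mat([.6015,.1475,.13],y,-UP),name="far block")
```

```text
t 38.9 pos [ 0.5119 -0.1925  0.213 ] y [0.52  0.854 0.002] z [-0.426  0.261 -0.867] open 0.845 ff 0.0 F [0.8 0.5 0.6] q [ 0.76  1.05 -0.99  1.37  0.5   1.56  0.79]
far block n=11 [2.77, 1.97, 1.46] [-2.19, -2.1, 8.22]
```

step_arm(steps=[[2.77, 1.97, 1.46, -2.19, -2.1, 8.22, -1], [2.77, 1.97, 1.46, -2.19, -2.1, 8.22, -1], [2.77, 1.97, 1.46, -2.19, -2.1, 8.22, -1], [2.77, 1.97, 1.46, -2.19, -2.1, 8.22, -1], [2.77, 1.97, 1.46, -2.19, -2.1, 8.22, -1], [2.77, 1.97, 1.46, -2.19, -2.1, 8.22, -1]])

```text
clock: 39.65
tool_pos: [0.4891, 0.0205, 0.1909]
eef_rot: [0.657, 0.743, 0.035, -0.125]
contact_force: [-0.0, 0.7, -0.0]
opening: 1.001
finger_force: 0.0
```

step_arm(steps=[[2.77, 1.97, 1.46, -2.19, -2.1, 8.22, -1], [2.77, 1.97, 1.46, -2.19, -2.1, 8.22, -1], [2.77, 1.97, 1.46, -2.19, -2.1, 8.22, -1], [2.77, 1.97, 1.46, -2.19, -2.1, 8.22, -1], [2.77, 1.97, 1.46, -2.19, -2.1, 8.22, -1], [0, 0, 0, 0, 0, 0, -1], [0, 0, 0, 0, 0, 0, -1]])

```text
clock: 40.52
tool_pos: [0.6013, 0.1464, 0.1299]
eef_rot: [0.883, 0.47, -0.001, -0.0]
contact_force: [-0.3, 0.0, -0.1]
opening: 1.002
finger_force: 0.0
```

Run:
```python
from h import *
show()
g=np.radians(-34); y=np.array([np.cos(g),np.sin(g),0])
T=mat([.6015,.1475,.06],y,-UP)
plan(cur(),T,name="6cm"); plan(T,mat([.6015,.1475,.024],y,-UP))
c=np.zeros((420,784,3),'uint8')
s=r.snapshot("side"); save(s,"x.png",(180,270,310,408),3); a=cv2.imread("pics/x.png"); c[:a.shape[0],:390]=a[:,:390]
import pickle; pickle.dump(s,open("side4.pkl","wb"))
save(s,"x.png",(220,155,350,295),3); a=cv2.imread("pics/x.png"); c[:a.shape[0],394:784]=a[:420,:390]
cv2.imwrite("pics/p4.png",c)
for n,p in {"hiR":(62.5,39,103.4),"hiL":(-62.5,39,103.4),"loR":(62.5,78,51.4),"upR":(62.5,-39,103.4)}.items():
    u,v=proj(s,car(*p)); print(n,round((u-180)*3),round((v-270)*3))
print("block in right crop",[round(q) for q in ((np.array(proj(s,[.6015,.1475,.0244]))-[220,155])*3+[394,0])])
```

```text
t 40.52 pos [0.6013 0.1464 0.1299] y [ 0.829 -0.559 -0.001] z [-0.002 -0.001 -1.   ] open 1.002 ff 0.0 F [-0.3  0.  -0.1] q [-0.16  0.85 -0.27  1.68  0.33  0.66 -1.21]
6cm n=2 [0.05, -0.02, 3.49] [-0.04, 0.05, 0.01]
 n=1 [0.0, 0.0, 3.6] [0.0, 0.0, 0.0]
hiR 317 90
hiL 110 36
loR 336 91
upR 270 213
block in right crop [537, 128]
```

View pics/p4.png

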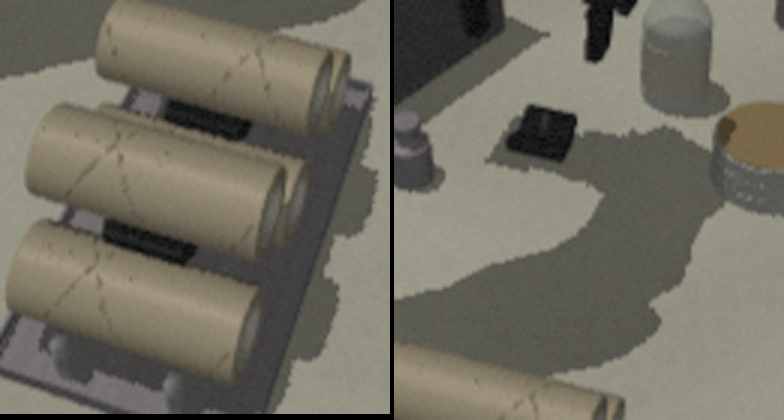

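The upper cartridge lies in the groove in line with laid_upper (end centre seen at (321,92), predicted (317,90)), the lower block is seated at (205,115), and the far block is free at (543,130). Descending on it.

step_arm(steps=[[0.1, 0, 3.5, 0, 0, 0, -1], [0, 0, 3.5, 0, 0, 0, -1], [0, 0, 2.6, 0, 0, 0, -1], [0, 0, 0.9, 0, 0, 0, -1], [0, 0, 0, 0, 0, 0, -1], [0, 0, 0, 0, 0, 0, -1]])

```text
clock: 41.32
tool_pos: [0.6039, 0.1484, 0.0273]
eef_rot: [0.883, 0.469, 0.002, -0.0]
contact_force: [0.4, -0.2, 0.4]
opening: 1.003
finger_force: 0.0
```

Run:
```python
from h import *
show()
g=np.radians(-34); y=np.array([np.cos(g),np.sin(g),0])
plan(cur(),mat([.6015,.1475,.024],y,-UP),name="to block")
```

```text
t 41.33 pos [0.6039 0.1484 0.0273] y [ 0.828 -0.56   0.001] z [ 0.003  0.002 -1.   ] open 1.003 ff 0.0 F [ 0.4 -0.2  0.4] q [-0.2   1.01 -0.21  1.7   0.39  0.47 -1.26]
to block n=1 [-0.21, -0.15, 0.33] [0.07, -0.16, -0.05]
```

step_arm(steps=[[-0.2, -0.1, 0.2, 0, 0, 0, -0.5], [0, 0, 0, 0, 0, 0, 0], [0, 0, 0, 0, 0, 0, 0.1], [0, 0, 0, 0, 0, 0, 1], [0, 0, 0, 0, 0, 0, 1], [0, 0, 0, 0, 0, 0, 1], [0, 0, 0, 0, 0, 0, 1]], force=15)

```text
clock: 42.2
tool_pos: [0.6013, 0.1475, 0.0241]
eef_rot: [0.883, 0.469, 0.001, -0.0]
contact_force: [0.9, -1.3, -0.4]
opening: 0.492
finger_force: 15.0
```

Run:
```python
from h import *
show()
T=cur(); H=T.copy(); H[2,3]=.24; h=T[2,3]*1000; print("h",h)
P=mat(car(0,0,111.4+h),EX,-UP); Q=P.copy(); Q[2,3]+=.09
plan(H,Q,name="over"); print(P[:3,3])
```

```text
t 42.2 pos [0.6013 0.1475 0.0241] y [ 0.829 -0.56   0.   ] z [ 0.001  0.001 -1.   ] open 0.492 ff 15.0 F [ 0.9 -1.3 -0.4] q [-0.2   1.01 -0.2   1.71  0.39  0.46 -1.26]
h 24.145058112807533
over n=9 [-4.14, 1.11, 0.16] [0.0, -0.01, -0.29]
[ 0.483      -0.2195      0.13554506]
```

step_arm(steps=[[0, 0, -1.6, 0, 0, 0, 1], [0, 0, -4.0, 0, 0, 0, 1], [0, 0, -5.0, 0, 0, 0, 1], [0, 0, -5.0, 0, 0, 0, 1], [0, 0, -4.0, 0, 0, 0, 1], [0, 0, -2.0, 0, 0, 0, 1]])

```text
clock: 42.95
tool_pos: [0.6018, 0.1476, 0.2439]
eef_rot: [0.883, 0.469, 0.003, 0.0]
contact_force: [0.1, -0.1, -1.7]
opening: 0.494
finger_force: 15.0
```

step_arm(steps=[[-2.5, 0.7, 0, 0, 0, 0, 1], [-4.2, 1.1, 0.1, 0, 0, -0.3, 1], [-4.2, 1.1, 0.1, 0, 0, -0.3, 1], [-4.2, 1.1, 0.1, 0, 0, -0.3, 1], [-4.2, 1.1, 0.1, 0, 0, -0.3, 1], [-4.2, 1.1, 0.1, 0, 0, -0.3, 1], [-4.2, 1.1, 0.1, 0, 0, -0.3, 1], [-4.2, 1.1, 0.1, 0, 0, -0.3, 1]])

```text
clock: 43.95
tool_pos: [0.4961, -0.1671, 0.2337]
eef_rot: [0.874, 0.486, 0.001, 0.0]
contact_force: [0.5, -0.2, -0.2]
opening: 0.504
finger_force: 15.0
```

step_arm(steps=[[-4.2, 1.1, 0.1, 0, 0, -0.3, 1], [-1.2, 0.4, 0, 0, 0, 0, 1], [0, 0, 0, 0, 0, 0, 1], [0, 0, 0, 0, 0, 0, 1]])

```text
clock: 44.45
tool_pos: [0.4819, -0.2174, 0.232]
eef_rot: [0.872, 0.489, 0.001, -0.0]
contact_force: [0.1, 0.5, -1.2]
opening: 0.496
finger_force: 15.0
```

Run:
```python
from h import *
show()
P=mat(car(0,0,111.4+24.1),EX,-UP); rel(P); Q=P.copy(); Q[2,3]+=.03; plan(cur(),Q,name="3cm over")
```

```text
t 44.45 pos [ 0.4819 -0.2174  0.232 ] y [ 0.853 -0.522  0.001] z [ 0.002  0.002 -1.   ] open 0.496 ff 15.0 F [ 0.1  0.5 -1.2] q [ 0.58  0.61 -0.39  1.88  0.34  0.71 -0.55]
rel carrier x,y,z mm -2.1 1.2 96.5
3cm over n=2 [-0.07, 0.1, 3.33] [0.02, -0.08, -0.03]
```

step_arm(steps=[[-0.1, 0.2, 3.3, 0, 0, 0, 1], [0, 0, 3.3, 0, 0, 0, 1], [0, 0, 1.7, 0, 0, 0, 1], [0, 0, 0, 0, 0, 0, 1], [0, 0, 0, 0, 0, 0, 1]])

```text
clock: 45.08
tool_pos: [0.4832, -0.2204, 0.1494]
eef_rot: [0.873, 0.488, 0.001, 0.0]
contact_force: [-0.1, -0.6, -0.5]
opening: 0.499
finger_force: 15.0
```

Run:
```python
from h import *
show()
P=mat(car(0,0,111.4+24.1),EX,-UP); rel(P); plan(cur(),P,name="in")
```

```text
t 45.08 pos [ 0.4832 -0.2204  0.1494] y [ 0.852 -0.523  0.001] z [ 0.002  0.001 -1.   ] open 0.499 ff 15.0 F [-0.1 -0.6 -0.5] q [ 0.53  0.74 -0.31  1.94  0.42  0.52 -0.63]
rel carrier x,y,z mm 0.6 -0.7 13.9
in n=1 [0.06, -0.06, 1.39] [0.07, -0.12, -0.13]
```

step_arm(steps=[[0.06, -0.05, 0.6, 0, 0, 0, 1], [0, 0, 0.45, 0, 0, 0, 1], [0, 0, 0.15, 0, 0, 0, 1], [0, 0, 0, 0, 0, 0, 1], [0, 0, 0, 0, 0, 0, 1]])

```text
clock: 45.7
tool_pos: [0.482, -0.221, 0.1369]
eef_rot: [0.873, 0.487, 0.0, 0.0]
contact_force: [-1.8, -2.1, 3.3]
opening: 0.493
finger_force: 15.0
```

step_arm(steps=[[0, 0, 0.1, 0, 0, 0, 1], [0, 0, 0, 0, 0, 0, 1]])

```text
clock: 45.95
tool_pos: [0.4818, -0.2211, 0.1359]
eef_rot: [0.873, 0.487, 0.0, 0.0]
contact_force: [-1.7, -2.7, 5.2]
opening: 0.496
finger_force: 15.0
```

Run:
```python
from h import *
show()
P=mat(car(0,0,111.4+24.1),EX,-UP); rel(P)
```

```text
t 45.95 pos [ 0.4818 -0.2211  0.1359] y [ 0.851 -0.525  0.   ] z [ 0.  0. -1.] open 0.496 ff 15.0 F [-1.7 -2.7  5.2] q [ 0.52  0.76 -0.29  1.95  0.44  0.49 -0.64]
rel carrier x,y,z mm -0.2 -2.0 0.4
```

step_arm(steps=[[-0.08, 0, 0, 0, 0, 0, 1], [0, 0, 0, 0, 0, 0, 1]])

```text
clock: 46.2
tool_pos: [0.4817, -0.2213, 0.1357]
eef_rot: [0.873, 0.488, 0.001, -0.0]
contact_force: [-1.3, -1.4, 3.6]
opening: 0.497
finger_force: 15.0
```

step_arm(steps=[[0, 0, 0.06, 0, 0, 0, 1], [0, 0, 0, 0, 0, 0, 1]])

```text
clock: 46.45
tool_pos: [0.4817, -0.2213, 0.1352]
eef_rot: [0.873, 0.488, 0.001, -0.0]
contact_force: [-2.0, -1.3, 5.0]
opening: 0.5
finger_force: 15.0
```

Run:
```python
from h import *
show()
P=mat(car(0,0,111.4+24.1),EX,-UP); rel(P)
```

```text
t 46.45 pos [ 0.4817 -0.2213  0.1352] y [ 0.851 -0.524  0.   ] z [ 0.001  0.001 -1.   ] open 0.5 ff 15.0 F [-2.  -1.3  5. ] q [ 0.52  0.76 -0.29  1.95  0.44  0.49 -0.64]
rel carrier x,y,z mm -0.2 -2.3 -0.3
```

step_arm(steps=[[-0.03, 0, 0.06, 0, 0, 0, 1], [0, 0, 0, 0, 0, 0, 1]])

```text
clock: 46.7
tool_pos: [0.4817, -0.2214, 0.135]
eef_rot: [0.873, 0.488, 0.001, -0.0]
contact_force: [-2.6, -0.9, 9.9]
opening: 0.495
finger_force: 15.0
```

Run:
```python
from h import *
show()
P=mat(car(0,0,111.4+24.1),EX,-UP); rel(P)
```

```text
t 46.7 pos [ 0.4817 -0.2214  0.135 ] y [ 0.852 -0.524  0.001] z [ 0.001  0.001 -1.   ] open 0.495 ff 15.0 F [-2.6 -0.9  9.9] q [ 0.52  0.76 -0.29  1.95  0.44  0.49 -0.64]
rel carrier x,y,z mm -0.2 -2.3 -0.5
```

step_arm(steps=[[0, 0, 0, 0, 0, 0, -0.3], [0, 0, 0, 0, 0, 0, -0.3], [0, 0, 0, 0, 0, 0, -0.3], [0, 0, -2.0, 0, 0, 0, -0.3], [0, 0, -4.0, 0, 0, 0, -0.3], [0, 0, -4.5, 0, 0, 0, -0.3], [0, 0, -2.0, 0, 0, 0, -0.3]])

```text
clock: 47.58
tool_pos: [0.4824, -0.2216, 0.2617]
eef_rot: [0.873, 0.488, 0.002, 0.001]
contact_force: [0.1, 0.3, -1.1]
opening: 0.654
finger_force: 0.0
```

step_arm(steps=[[4.5, -1.5, 0, 0, 0, 0, -0.3], [4.5, -1.5, 0, 0, 0, 0, -0.3], [4.5, -1.5, 0, 0, 0, 0, -0.3], [4.5, -1.5, 0, 0, 0, 0, -0.3], [4.5, -1.5, 0, 0, 0, 0, -0.3], [4.5, -1.5, 0, 0, 0, 0, -0.3], [0, 0, 0, 0, 0, 0, -0.3], [0, 0, 0, 0, 0, 0, -0.3]])

```text
clock: 48.58
tool_pos: [0.546, 0.0549, 0.2594]
eef_rot: [0.873, 0.488, -0.0, -0.0]
contact_force: [0.4, -0.4, -0.4]
opening: 0.649
finger_force: 0.0
```

Run:
```python
from h import *
show()
c=np.zeros((420,784,3),'uint8')
s=r.snapshot("side"); save(s,"x.png",(180,270,310,408),3); a=cv2.imread("pics/x.png"); c[:a.shape[0],:390]=a[:,:390]
t=r.snapshot("top"); save(t,"x.png",(290,190,420,320),3); a=cv2.imread("pics/x.png"); c[:a.shape[0],394:784]=a[:420,:390]
cv2.imwrite("pics/p5.png",c)
for n,p in {"hiR":(62.5,39,103.4),"upR":(62.5,-39,103.4),"blk":(0,0,135.8)}.items():
    u,v=proj(s,car(*p)); x,y=proj(t,car(*p)); print(n,round((u-180)*3),round((v-270)*3),"top",round((x-290)*3+394),round((y-190)*3))
```

```text
t 48.58 pos [0.546  0.0549 0.2594] y [ 0.851 -0.524 -0.   ] z [-0.  0. -1.] open 0.649 ff 0.0 F [ 0.4 -0.4 -0.4] q [ 0.05  0.6  -0.38  1.79  0.3   0.81 -1.03]
hiR 317 90 top 621 94
upR 270 213 top 697 141
blk 180 82 top 631 177
```

View pics/p5.png

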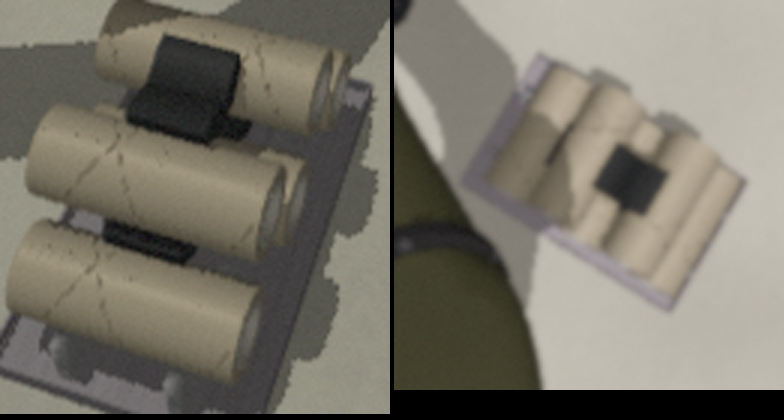

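The top block sits level in the gap at (183,90) side and (631,179) top, against a predicted (180,82) and (631,177). All the cartridges are parallel and the older ones haven't moved. The arm is clear, so I'm handing in.

```bash
python3 -c "
from plant import r
print(r.finish_job())"
```

```text
the job is handed in; nothing more can be done
None
```

The oven carrier is fully loaded and handed in at about 48.6 s: both thick cartridges are laid and both V-blocks set in the order asked. In the last pictures everything looked in line and centred to within a few mm; the hand-in gave no verdict.

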